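Open the pastel chest by its pop-out T-handle

ROBOT

A 6-joint arm with a two-finger parallel gripper is mounted at the origin on the work surface. World frame = base frame: x ahead of the robot, y to its left, z up, the work surface at z = 0. Lengths are in mm, angles in rad, forces in N, time in s.
With the tool pointing down it reaches from about 350 to 975 mm from the base axis. Payload 7.1 kg.
Tool frame: the origin (TCP) lies midway between the tips of the shut fingers; the grasp point (between the pads) lies 19 mm behind it (ctrl.hold_point_z is the distance from the TCP to the grasp point, in mm); z points along the fingers, y is the direction in which the jaws open and shut (so a half turn about z gives the same grasp; the last joint's range is limited). The gripper opens to 88 mm and grips with 3 to 60 N. Pads are 20 mm wide; open, the fingers measure 115 mm over their backs; the gripper's body (75 mm by 178 mm) begins 61 mm behind the grasp point.
Start: joints at [1.224, 0.423, 1.63, -0, 1.089, -0.019], TCP at [201.194, 591.714, 197.775] pointing down, gripper open.
Joint ranges: [-3, 3], [-0.9, 2.11], [0.09, 2.58], [-1.31, 4.45], [0.11, 2.69], [-2.54, 2.54]. Speed limits (rad/s): [2.39, 2.39, 3.01, 3.14, 3.14, 3.14].

INTERFACE

Orientations are given as a rotation vector (axis times angle).
In Python, from workcell import ctrl, eyes gives the robot as it stands.
- The arm moves only by the tool move_arm, never from a script. Its argument "deltas" is a list of rows, each a list of 6 numbers: the shift along the tool's x, y, z in mm, then the turn, a rotation vector about the tool's x, y, z in rad. A call has 1 to 5 rows; each row shifts and turns the pose as measured when the row begins, along the tool's axes as they then stand; what a row does not reach is not made up. A row lasts 1/12 s, in which the tool goes at most 41.7 mm and 7.16 degrees, less where a joint would pass 70% of its speed; a pose out of reach is approached as far as the arm can. A call is refused whole if a number of a shift passes 41.7 or a number of a turn 0.125, either way. A call with a gripper value outside its range is refused whole. "hand" is the closure, from -1 (fully open) to 1 (shut), set as the call begins (left out, the last holds). The fingers move at their own pace and stop on an object; the grip force is fixed at half the most. Time passes only in rows, so rows that do not move let the fingers close. It gives the time, the measured TCP pose, the force and the opening at its end, in the units of the state.
- ctrl.get_obs(): the state, without advancing time (a new reading comes with each control period).
- eyes.get_image(name): name is "scene" or "top" or "wrist"; returns a dict with "frame" (384x512x3 uint8, red, green, blue), "range_z" (384x512 float32, mm along the optical axis (not along the pixel's ray), 0 where there is no reading), "fx", "fy", "cx", "cy" (pixels), "cam_to_world" (4x4, takes a point from camera to world coordinates). Camera axes: x right, y down, z forward; pixel columns grow to the right and rows downward; lengths in mm; the calibration is good to about 2 mm. A picture is of the moment at which its call begins.
- ctrl.close_job(): hands the job in, once; it reports no verdict.
The state is a dict: "t": time; "qpos": joint angles; "qvel": joint speeds; "joint_torque": joint torques, N m; "ee_pos": TCP position; "orientation": TCP orientation; "ft_force": force on the tool from outside, world axes, zero at the start; "moment": the same for the moment, N m; "width": finger opening in mm.
Only numpy, scipy, OpenCV 4.12 (cv2) and the standard library are available. Lean on these libraries where they do the work, as an engineer would, in place of code of your own. Each camera call takes 0.05 s, during which the arm holds its last target.

TASK

Open the aluminium pastel chest: press the red button just far enough that the T-handle pops out of its plate, turn the T-handle clockwise (seen from above) until you feel it come up against its stop, without forcing it, and then raise the lid to 45 degrees or more and let go, so that it stands open by itself. Press and turn gently, do not heave at the lid while it is still bolted, and leave the other things on the table where they are.

Things in the scene. Friction and masses are not known exactly. Their poses are not given: they have to be found in the camera images.
- chest: aluminium chest, fixed to the table: 270 mm deep (its x), 360 mm wide (its y), 130 mm high without the lid. Origin: centre of its underside. Its -x side is the front (latch side, towards the robot). Carrying handles stand 21 mm out from its two ends (+y, -y), 70 mm up.
- hinge (a point): middle of the lid's hinge line, at the top rear edge of the chest, 130 mm above the table; the line runs along its y axis.
- lid (a joint): angle of the lid, rad: 0 shut, grows as the front edge rises, at most 1.3. The lid is 8 mm thick, its top 138 mm above the table when shut. Gas stays carry most of its weight and hold it at whatever angle it is left; raising it at the handle takes about 4 N. While bolted it lifts only about 1 mm.
- latch_plate: black oblong plate on top of the lid, moves with the lid: 64 mm (its x) by 184 mm (its y), 15 mm thick, with a slot 20 by 82 mm (along y) for the T-bar. Origin: on the T-handle's spindle axis, where the plate sits on the lid, 220 mm in front of the hinge line and 8 mm above it; z out of the lid, x towards the hinge.
- release (a point): on the top of the latch plate, under the middle of the round red button (19 mm across), 70 mm from the spindle. The button stands 7 to 16 mm proud of the plate here, set differently on every chest, not measured. It travels 5 mm against a spring (1.5 N at first, 5 to 6 N at the bottom, then a hard stop) and lets the handle go after about 3.6 mm, at 4 to 5 N.
- thandle: sliding spindle of the T-handle. Origin: on the spindle axis, at the height of the latch plate's origin while pushed in, 30 mm farther out (plate's z) when popped out. The button's pawl holds it in; a spring (5 N, 3 N when out) pops it out. Once out it stays out; it is not meant to be pushed back.
- tbar (a point): centre of the T-handle's steel bar: 13 mm wide (its x), 76 mm long (its y), 14 mm high (its z, out of the lid). Pushed in, it lies flush in the slot, centre 7.5 mm above the plate's origin, and can not turn; popped out, its centre is 37.5 mm above the plate's origin, its underside 15.5 mm above the plate's top, and it can turn.
- turn (a joint): turn of the T-handle, rad: 0 along the plate (latched), grows clockwise seen from above. About 0.2 N m of friction; stays where it is left. It draws back the lid's bolt. A hard stop ends the turn somewhere between 0.98 and 1.53 rad, set differently on every chest, not measured; the lid is free only in the last 0.08 rad or so before that stop.
- bolt: slide of the draw bolt inside, under the lid, unseen; its end catches under a lip of the chest and is what meets the stop. Origin: on the spindle axis at the latch plate's origin when latched; moves 22 mm along the plate's x per rad of turn. At the stop each 0.22 N m of torque beyond the friction loads it with 10 N.
- fixative: white spray can, 66 mm across, 197 mm high, beside the chest. Origin: centre of its foot.
- varnish: steel spray can, 66 mm across, 197 mm high. Origin: centre of its foot.
- cutter: red snap-off cutter lying on the table in front of the chest, 150 mm long (195 mm with its blade, towards its +y), 24 mm wide, 14 mm high. Origin: centre of its underside.
- tape: roll of masking tape lying flat beside the chest, 100 mm across, 25 mm high. Origin: centre of its underside.
- chalk_tray: black tray of chalks, 110 x 190 x 22 mm. Origin: centre of its underside.
- chalk_box: white open box of chalks, 90 x 160 x 18 mm. Origin: centre of its underside.
- brush_jar: green glass jar with brushes, 76 mm across, 100 mm high, 190 mm or so with the brushes. Origin: centre of its foot.

How it is judged (in metres and radians):
On the way, in this order (a step that is already met when the one before it is completed fails the run):
1. the T-handle has popped out, the lid still bolted (z of thandle in the frame of latch_plate above 0.025 m and value of joint turn below 0.5 rad and value of joint lid below 0.03 rad), for 0.2 s.
2. the T-handle is turned to unlatch, the lid still down (z of thandle in the frame of latch_plate above 0.02 m and value of joint turn above 0.85 rad and value of joint lid below 0.03 rad), for 0.1 s.
3. the lid comes up (value of joint lid above 0.3 rad), for 0.1 s.
At the end, for the whole second after the job is handed in: the lid stands open by itself at 0.72 rad (41 degrees) or more, at rest (under 0.05 rad/s), with the T-handle still out (20 mm or more) and turned (0.8 rad or more) (value of joint lid above 0.72 rad and velocity of joint lid between -0.05 and 0.05 rad/s and value of joint turn above 0.8 rad and z of thandle in the frame of latch_plate above 0.02 m); the robot touches nothing.
It fails at once if the button or the latch plate is pressed with more than 16 N (contact force between the fingers and latch_plate above 16 N).
It fails at once if the latch is forced while the lid is down: its bolt is loaded with more than 25 N against its stop (about 0.55 N m at the handle, beyond its friction) or against the chest's lip (contact force between bolt and chest above 25 N and value of joint lid below 0.1 rad).
It fails at once if something else on the table is shifted by more than 30 mm (distance of any of fixative, varnish, cutter, tape, chalk_tray, chalk_box, brush_jar from where it was at the start of the episode above 0.03 m).
It also fails if it takes over 72 s, if anything falls off the work surface, if the arm or the gripper's body presses on something with over 40 N, if the wrist force passes 120 N, or if a joint passes its speed limit or range.

## Working session

There is one attempt and no reset: what is moved stays moved. The work goes in short steps, Python scripts to look and compute and a tool call to move; the robot and the scene stay as the last step left them, time stands still between calls to the robot, and variables do not carry over. Pictures are saved under pics/ and viewed, and the job is handed in when it is done.

Besides the shell and the picture viewer there is one more tool, called after "Call:" in YAML: its name, and indented under it one key for each argument. move_arm: Moves the arm, as the interface text tells. Its arguments: {"type":"object","properties":{"deltas":{"type":"array"},"hand":{"type":"number"}},"required":["deltas"]}

```bash
ls; mkdir -p pics
python3 - <<'E'
from workcell import ctrl, eyes
import cv2,pickle
print(ctrl.get_obs(), ctrl.hold_point_z)
for n in ["scene","top","wrist"]:
    d=eyes.get_image(n); pickle.dump(d,open(f"{n}0.pkl","wb"))
    cv2.imwrite(f"pics/{n}0.png",d["frame"][:,:,::-1])
    print(n,d["fx"],d["fy"],d["cx"],d["cy"],d["cam_to_world"].round(3).tolist())
E
```

```text
pics
{'t': 0.0, 'qpos': array([ 1.22401891e+00,  4.23819269e-01,  1.63065235e+00, -1.86271755e-05,
        1.08855492e+00, -1.89851396e-02]), 'qvel': array([ 1.51210629e-04,  7.68973333e-06, -7.10846824e-04, -1.05186910e-03,
       -7.10867336e-04,  2.08525705e-04]), 'joint_torque': array([-1.25964747e-03, -5.44629014e+01, -2.73658669e+01,  6.43077702e-02,
        2.26819416e-02, -5.83485917e-05]), 'ee_pos': array([201.00384726, 591.20791517, 197.02996006]), 'orientation': array([-5.12539386e-01, -3.09925255e+00,  2.21932093e-03]), 'ft_force': array([0.2623887 , 0.15327414, 0.00325066]), 'moment': array([ 0.00402962,  0.02355618, -0.02862172]), 'width': 87.85824855229066} 18.700000000000003
scene 404.2490059837366 404.2490059837366 260.8988028224299 197.25381240704561 [[-0.752, 0.508, -0.421, 1241.689], [0.66, 0.579, -0.479, 758.761], [-0.0, -0.638, -0.77, 1351.037], [0.0, 0.0, 0.0, 1.0]]
top 384.30287524517087 384.30287524517087 252.2491641579012 195.3786866172919 [[0.042, -0.977, 0.209, 276.683], [-0.999, -0.042, 0.006, 4.937], [0.002, -0.209, -0.978, 1483.242], [0.0, 0.0, 0.0, 1.0]]
wrist 341.0828496245903 341.0828496245903 256.7646157129076 194.8615273793927 [[0.321, 0.919, 0.227, 139.024], [0.947, -0.311, -0.079, 613.331], [-0.002, 0.241, -0.971, 383.821], [0.0, 0.0, 0.0, 1.0]]
```

View pics/scene0.png

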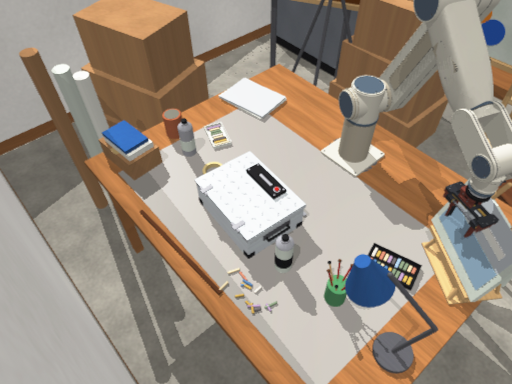

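View pics/top0.png

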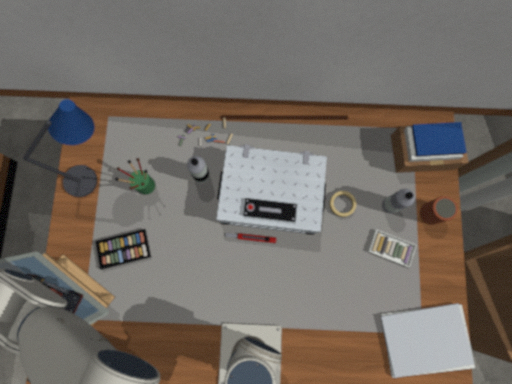

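View pics/wrist0.png

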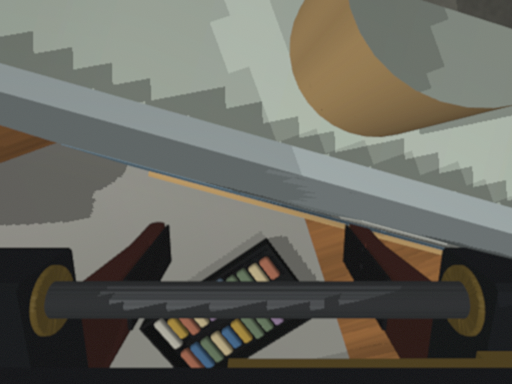

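The top view shows the chest around (272,190), the black plate at (270,210) with the red button at (250,207). The fixative can is at (199,168), the tape at (343,204) and the cutter at (257,239), close in front of the chest.

```bash
cat > h.py <<'E'
import numpy as np,cv2,pickle
def ray(d,u,v,z):
    M=np.array(d["cam_to_world"]);r=M[:3,:3]@np.array([(u-d["cx"])/d["fx"],(v-d["cy"])/d["fy"],1]);o=M[:3,3]
    return o+r*(z-o[2])/r[2]
def pts(d):
    H,W=d["range_z"].shape;v,u=np.mgrid[:H,:W];z=d["range_z"]
    P=np.stack([(u-d["cx"])/d["fx"]*z,(v-d["cy"])/d["fy"]*z,z],-1);M=np.array(d["cam_to_world"])
    return P@M[:3,:3].T+M[:3,3]
E
python3 - <<'E'
from h import *
for n,box in [("top",(215,145,330,235)),("scene",(190,150,310,250))]:
    d=pickle.load(open(n+"0.pkl","rb"));f=d["frame"].astype(int);P=pts(d)
    m=np.zeros(f.shape[:2],bool);x0,y0,x1,y1=box;m[y0:y1,x0:x1]=1
    red=m&(f[...,0]>120)&(f[...,1]<80)&(f[...,2]<90)
    v,u=np.nonzero(red);print(n,"red",len(u),u.mean(),v.mean(),P[red].mean(0),P[red][:,2].max());
    for z in(153,160,166,169):print(z,ray(d,u.mean(),v.mean(),z).round(1))
    blk=m&(f.max(2)<60)&(P[...,2]>140)&(P[...,2]<180)
    blk|=red
    k=(blk*255).astype(np.uint8);k=cv2.morphologyEx(k,cv2.MORPH_CLOSE,np.ones((13,13)))
    cs,_=cv2.findContours(k,0,2);c=max(cs,key=cv2.contourArea)
    w=np.array([ray(d,*p[0],153)[:2] for p in c],np.float32)
    r=cv2.minAreaRect(w);print("plate",r,cv2.boxPoints(r).round(1).tolist())
    lid=m&(P[...,2]>128)&(P[...,2]<146)
    k=(lid*255).astype(np.uint8);k=cv2.morphologyEx(k|(blk*255).astype(np.uint8),cv2.MORPH_CLOSE,np.ones((7,7)));cs,_=cv2.findContours(k,0,2);c=max(cs,key=cv2.contourArea)
    w=np.array([ray(d,*p[0],138)[:2] for p in c],np.float32);r=cv2.minAreaRect(w);print("lid",r,cv2.boxPoints(r).round(1).tolist())
    for nm,(zl,zh) in dict(proud=(156,172)).items():
        s=blk&(P[...,2]>zl);print(s.sum())
    pl=P[blk];print("z plate med",np.median(pl[:,2]))
    b=P[red];print(np.sort(b[:,2]).round(0))
d=pickle.load(open("top0.pkl","rb"));g=cv2.resize(d["frame"][130:260,190:370,::-1],None,fx=4,fy=4,interpolation=cv2.INTER_CUBIC);cv2.imwrite("pics/tz.png",g)
E
```

```text
top red 21 248.9047619047619 209.1904761904762 [510.79278313  23.759452   147.31437187] 166.63613327556982
153 [510.6  23.4 153. ]
160 [509.4  23.3 160. ]
166 [508.3  23.2 166. ]
169 [507.8  23.2 169. ]
plate ((512.0244750976562, -49.660743713378906), (173.77359008789062, 58.54121398925781), 85.59403228759766) [[476.20001220703125, -134.0], [534.5, -138.5], [547.9000244140625, 34.70000076293945], [489.5, 39.20000076293945]]
lid ((602.0398559570312, -57.51536560058594), (369.53302001953125, 291.9130554199219), 85.75459289550781) [[442.79998779296875, -231.0], [733.9000244140625, -252.60000610351562], [761.2999877929688, 115.9000015258789], [470.20001220703125, 137.5]]
144
z plate med 154.07360402604888
[ 10.  16. 156. 158. 159. 159. 159. 160. 160. 161. 161. 161. 162. 162.
 162. 162. 163. 164. 165. 165. 167.]
scene red 10 276.3 188.6 [515.93330305  22.94122361 158.0793022 ] 163.1992177628747
153 [512.9  19.8 153. ]
160 [517.1  24.1 160. ]
166 [520.8  27.8 166. ]
169 [522.6  29.7 169. ]
plate ((515.5272216796875, -42.078582763671875), (185.50662231445312, 64.85272216796875), 85.6749496459961) [[476.20001220703125, -132.10000610351562], [540.9000244140625, -137.0], [554.9000244140625, 48.0], [490.20001220703125, 52.900001525878906]]
lid ((604.0072631835938, -48.991973876953125), (374.9017333984375, 287.7992248535156), 85.68741607666016) [[446.3999938964844, -225.10000610351562], [733.4000244140625, -246.6999969482422], [761.5999755859375, 127.0999984741211], [474.6000061035156, 148.6999969482422]]
45
z plate med 152.27698145910813
[152. 156. 156. 157. 158. 158. 159. 159. 162. 163.]
```

View pics/tz.png

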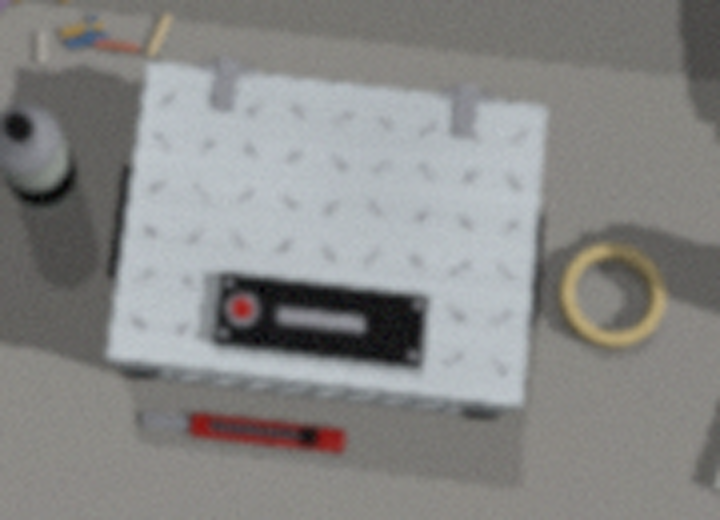

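```bash
cat >> h.py <<'E'
from scipy.spatial.transform import Rotation as Rn
def down(yaw):  # tool y along world angle yaw, z down
    y=np.array([np.cos(yaw),np.sin(yaw),0]);z=np.array([0,0,-1.]);x=np.cross(y,z)
    return Rn.from_matrix(np.stack([x,y,z],1))
def plan(p,R,pt,Rt,smax=40,amax=.12):
    p=np.array(p,float);pt=np.array(pt,float)
    w=(R.inv()*Rt).as_rotvec();n=max(int(np.ceil(np.linalg.norm(pt-p)/smax)),int(np.ceil(np.linalg.norm(w)/amax)),1)
    rows=[];d=(pt-p)/n
    for i in range(n):
        rows.append([round(float(a),1) for a in R.inv().apply(d)]+[round(float(a),3) for a in w/n]);R=R*Rn.from_rotvec(w/n)
    return rows
def state():
    from workcell import ctrl
    o=ctrl.get_obs();return o,np.array(o["ee_pos"]),Rn.from_rotvec(o["orientation"])
def show(rows):
    for i in range(0,len(rows),5):print(str(rows[i:i+5]).replace(".0,",",").replace(" ",""))
E
python3 - <<'E'
from h import *
o,p,R=state()
a=p+[0,0,150]
show(plan(p,R,a,R)); show(plan(a,R,[460,-10,340],down(-.077)))
E
```

```text
[[0,-0,-37.5,0,0,0.0],[0,-0,-37.5,0,0,0.0],[0,-0,-37.5,0,0,0.0],[0,-0,-37.5,0,0,0.0]]
[[-25.8,-28.6,0.5,-0,0,0.078],[-27.9,-26.5,0.5,-0,0,0.078],[-29.9,-24.2,0.4,-0,0,0.078],[-31.7,-21.9,0.4,-0,0,0.078],[-33.3,-19.3,0.4,-0,0,0.078]]
[[-34.7,-16.7,0.4,-0,0,0.078],[-35.9,-13.9,0.4,-0,0,0.078],[-36.9,-11.1,0.4,-0,0,0.078],[-37.6,-8.2,0.4,-0,0,0.078],[-38.1,-5.3,0.4,-0,0,0.078]]
[[-38.4,-2.3,0.4,-0,0,0.078],[-38.5,0.7,0.4,-0,0,0.078],[-38.3,3.7,0.4,-0,0,0.078],[-37.9,6.6,0.4,-0,0,0.078],[-37.3,9.6,0.4,-0,0,0.078]]
[[-36.5,12.4,0.4,-0,0,0.078],[-35.4,15.2,0.4,-0,0,0.078]]
```

Call:
move_arm:
  deltas:
    - [0, 0, -37, 0, 0, 0]
    - [0, 0, -37, 0, 0, 0]
    - [0, 0, -37, 0, 0, 0]
    - [0, 0, -37, 0, 0, 0]
  hand: 1

```text
t: 0.48
ee_pos: [199.1, 585.7, 337.9]
orientation: [-0.512, -3.095, 0.039]
ft_force: [0.9, 1.3, -0.7]
width: 64.9
```

Call:
move_arm:
  deltas:
    - [-26, -29, 0, 0, 0, 0.078]
    - [-28, -26, 0, 0, 0, 0.078]
    - [-30, -24, 0, 0, 0, 0.078]
    - [-32, -22, 0, 0, 0, 0.078]
    - [-33, -19, 0, 0, 0, 0.078]

```text
t: 0.9
ee_pos: [276.4, 413.1, 349.5]
orientation: [1.112, 2.938, -0.009]
ft_force: [0.3, 0.3, -0.0]
width: 31.5
```

Call:
move_arm:
  deltas:
    - [-35, -17, 0, 0, 0, 0.078]
    - [-36, -14, 0, 0, 0, 0.078]
    - [-37, -11, 0, 0, 0, 0.078]
    - [-38, -8, 0, 0, 0, 0.078]
    - [-38, -5, 0, 0, 0, 0.078]

```text
t: 1.32
ee_pos: [351.0, 225.3, 350.0]
orientation: [1.683, 2.65, -0.009]
ft_force: [1.2, -0.2, -1.2]
width: 1.1
```

Call:
move_arm:
  deltas:
    - [-38, -2, 0, 0, 0, 0.078]
    - [-38, 1, 0, 0, 0, 0.078]
    - [-38, 4, 0, 0, 0, 0.078]
    - [-38, 7, 0, 0, 0, 0.078]
    - [-37, 10, 0, 0, 0, 0.078]

```text
t: 1.73
ee_pos: [422.3, 38.1, 351.4]
orientation: [2.184, 2.252, -0.005]
ft_force: [1.0, 1.3, -0.1]
width: 0.5
```

Run:
```python
from h import *
o,p,R=state()
show(plan(p,R,[490,-60,350],down(-.077)))
```

```text
[[-33.4,21.6,0.6,0,0.002,0.036],[-32.6,22.7,0.6,0,0.002,0.036],[-31.7,23.9,0.5,0,0.002,0.036]]
```

Call:
move_arm:
  deltas:
    - [-33, 22, 0, 0, 0, 0.036]
    - [-33, 23, 0, 0, 0, 0.036]
    - [-32, 24, 0, 0, 0, 0.036]
    - [0, 0, 0, 0, 0, 0.018]
    - [0, 0, 0, 0, 0, 0]

```text
t: 2.15
ee_pos: [492.7, -73.3, 351.4]
orientation: [2.342, 2.086, -0.006]
ft_force: [-0.5, -0.0, -0.1]
width: 0.6
```

Run:
```python
from h import *
from workcell import eyes
d=eyes.get_image("wrist");pickle.dump(d,open("w1.pkl","wb"));cv2.imwrite("pics/w1.png",d["frame"][:,:,::-1])
o,p,R=state();print(p,R.as_matrix().round(3),o["ft_force"],o["moment"],o["qpos"])
print(d["cam_to_world"].round(3).tolist())
```

```text
[492.735377   -72.99768584 351.33171717] [[ 0.113  0.994  0.001]
 [ 0.994 -0.113 -0.007]
 [-0.007  0.002 -1.   ]] [-0.24149513 -0.21672978 -0.11648201] [-0.10490578  0.10983136 -0.01073379] [-0.16648822  0.07735801  1.72771814 -0.00686379  1.33401029 -0.05135061]
[[0.993, -0.111, -0.026, 499.696], [-0.114, -0.963, -0.245, -6.498], [0.002, 0.247, -0.969, 537.666], [0.0, 0.0, 0.0, 1.0]]
```

View pics/w1.png

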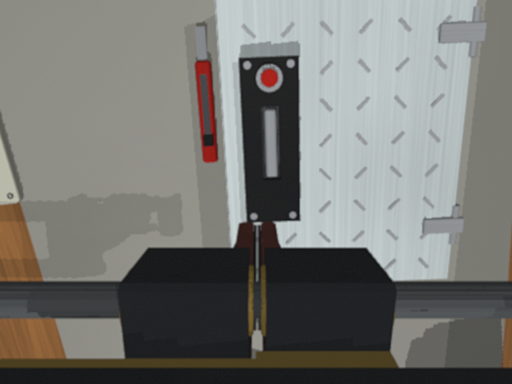

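The wrist view shows the plate from (240,57) to (300,220), the red button at (269,77) and the T-bar centred near (271,143).

Run:
```python
from h import *
d=pickle.load(open("w1.pkl","rb"));f=d["frame"].astype(int);P=pts(d)
m=np.zeros(f.shape[:2],bool);m[45:225,232:308]=1
red=m&(f[...,0]>150)&(f[...,1]<90)
v,u=np.nonzero(red);print("red",len(u),u.mean(),v.mean(),np.percentile(P[red][:,2],[5,25,50,75,95]))
for z in(160,165,169):print(ray(d,u.mean(),v.mean(),z).round(1))
(uc,vc),r=cv2.minEnclosingCircle(np.stack([u,v],1).astype(np.float32));print(uc,vc,r)
# grey ring
print(f[77,255:285].tolist()); print(P[77,240:300,2].round(0).tolist())
bar=np.zeros_like(m);bar[100:185,258:284]=1;bar&=(f.min(2)>95)
v,u=np.nonzero(bar);w=np.array([ray(d,a,b,153)[:2] for a,b in zip(u,v)],np.float32);r=cv2.minAreaRect(w);print("bar",r,np.median(P[bar][:,2]),w.mean(0))
q=np.cov((w-w.mean(0)).T);e,V=np.linalg.eigh(q);print("dir",V[:,1],np.arctan(V[0,1]/V[1,1]))
blk=m&(f.max(2)<70)&(P[...,2]>140);k=cv2.morphologyEx((blk|red|bar).astype(np.uint8)*255,cv2.MORPH_CLOSE,np.ones((15,15)));k[222:]=0
cs,_=cv2.findContours(k,0,2);c=max(cs,key=cv2.contourArea);w=np.array([ray(d,*p[0],153)[:2] for p in c],np.float32);r=cv2.minAreaRect(w);print("plate",r,cv2.boxPoints(r).tolist(),np.median(P[blk][:,2]))
```

```text
red 214 268.95327102803736 77.8177570093458 [159.02451169 159.66803449 160.26970225 160.80848823 161.54023407]
[516.7  22.6 160. ]
[516.5  22.2 165. ]
[516.3  21.9 169. ]
269.0 77.75 8.310484886169434
[[70, 71, 73], [132, 135, 138], [153, 156, 161], [155, 159, 164], [149, 153, 157], [136, 116, 118], [152, 65, 65], [167, 35, 31], [170, 34, 27], [169, 35, 28], [169, 37, 29], [169, 35, 28], [170, 37, 31], [170, 37, 30], [170, 37, 31], [169, 36, 28], [169, 36, 28], [170, 37, 29], [168, 32, 27], [170, 35, 29], [170, 34, 28], [166, 29, 23], [150, 64, 64], [144, 124, 127], [150, 151, 155], [155, 158, 162], [149, 152, 155], [108, 110, 113], [57, 58, 60], [34, 34, 34]]
[153.0, 152.0, 154.0, 153.0, 154.0, 152.0, 153.0, 153.0, 152.0, 153.0, 153.0, 153.0, 152.0, 153.0, 152.0, 154.0, 154.0, 156.0, 155.0, 155.0, 159.0, 160.0, 160.0, 159.0, 160.0, 159.0, 160.0, 160.0, 161.0, 160.0, 160.0, 160.0, 161.0, 160.0, 160.0, 161.0, 160.0, 160.0, 157.0, 155.0, 156.0, 156.0, 151.0, 152.0, 153.0, 153.0, 153.0, 154.0, 152.0, 154.0, 153.0, 153.0, 154.0, 153.0, 154.0, 151.0, 151.0, 152.0, 153.0, 138.0]
bar ((511.2782287597656, -46.89762878417969), (73.89689636230469, 12.230416297912598), 85.83147430419922) 152.0227623757574 [511.37277  -46.128242]
dir [0.0773649  0.99700284] 0.07744228725247011
plate ((511.7110290527344, -46.889190673828125), (182.54217529296875, 62.23432922363281), 85.71498107910156) [[473.86126708984375, -135.58013916015625], [535.921630859375, -140.23016357421875], [549.560791015625, 41.8017578125], [487.50042724609375, 46.4517822265625]] 152.67217624254727
```

Run:
```python
from h import *
o,p,R=state()
a=[516.7,22.6,300];b=[516.7,22.6,180]
show(plan(p,R,a,down(-.077)));print();show(plan(a,down(-.077),b,down(-.077)))
```

```text
[[32.7,4.3,16.9,0.001,0.002,-0.012],[32.6,4.7,17,0.001,0.002,-0.012],[32.5,5.1,17,0.001,0.002,-0.012]]

[[0,0,40,0,0,0.0],[0,0,40,0,0,0.0],[0,0,40,0,0,0.0]]
```

Call:
move_arm:
  deltas:
    - [33, 4, 17, 0.001, 0.002, -0.012]
    - [33, 5, 17, 0.001, 0.002, -0.012]
    - [33, 5, 17, 0.001, 0.002, -0.012]
    - [0, 0, 30, 0, 0, 0]
    - [0, 0, 0, 0, 0, 0]
  hand: 1

```text
t: 2.62
ee_pos: [515.1, 31.1, 269.2]
orientation: [2.297, 2.14, 0.003]
ft_force: [-1.4, 0.6, -0.7]
width: 0.5
```

Run:
```python
from h import *
o,p,R=state();print(p)
show(plan(p,R,[516.7,22.6,185],down(-.077)))
```

```text
[515.14505877  31.11635413 269.19013413]
[[-2.8,0.6,28.1,0.001,0,0.002],[-2.8,0.7,28.1,0.001,0,0.002],[-2.8,0.7,28.1,0.001,0,0.002]]
```

Call:
move_arm:
  deltas:
    - [-3, 0.7, 28, 0, 0, 0.002]
    - [-3, 0.7, 28, 0, 0, 0.002]
    - [-3, 0.7, 28, 0, 0, 0.002]
    - [0, 0, 0, 0, 0, 0]
    - [0, 0, 0, 0, 0, 0]

```text
t: 3.03
ee_pos: [516.3, 27.0, 188.9]
orientation: [2.291, 2.144, 0.008]
ft_force: [-0.0, -0.0, 0.3]
width: 0.5
```

Run:
```python
from h import *
from workcell import eyes
o,p,R=state();print(p,o["ft_force"])
show(plan(p,R,[516.7,22.6,166],down(-.077)))
d=eyes.get_image("wrist");cv2.imwrite("pics/w2.png",d["frame"][:,:,::-1])
```

```text
[516.30014934  26.95631533 188.8965642 ] [-0.02474595 -0.02042792  0.33428367]
[[-4.3,0.5,22.9,0.007,-0.001,0.011]]
```

View pics/w2.png

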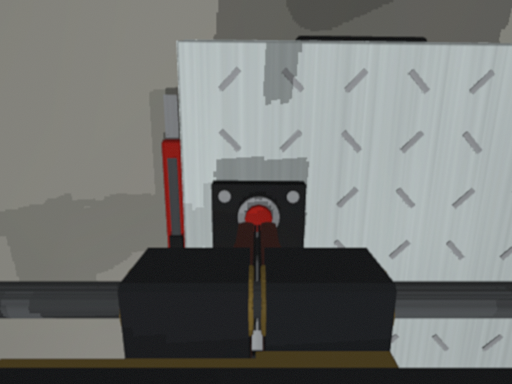

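The shut finger tips sit over the red button at (258,215). I'm descending slowly.

Call:
move_arm:
  deltas:
    - [-5, 0.5, 10, 0.004, 0, 0.006]
    - [0, 0, 10, 0.003, 0, 0.005]
    - [0, 0, 0, 0, 0, 0]
    - [0, 0, 0, 0, 0, 0]

```text
t: 3.42
ee_pos: [519.8, 21.8, 173.5]
orientation: [2.303, 2.13, 0.011]
ft_force: [0.1, 0.4, -0.4]
width: 0.2
```

Call:
move_arm:
  deltas:
    - [0, 0, 2, 0, 0, 0]
    - [0, 0, 2, 0, 0, 0]
    - [0, 0, 0, 0, 0, 0]

```text
t: 3.67
ee_pos: [520.7, 21.7, 170.2]
orientation: [2.302, 2.129, 0.013]
ft_force: [-0.3, 0.8, 0.2]
width: 0.5
```

Call:
move_arm:
  deltas:
    - [1, -4, 2, 0, 0, 0]
    - [0, 0, 2, 0, 0, 0]
    - [0, 0, 0, 0, 0, 0]

```text
t: 3.92
ee_pos: [516.6, 23.2, 166.1]
orientation: [2.302, 2.129, 0.014]
ft_force: [-0.1, 0.0, -0.3]
width: 0.3
```

Call:
move_arm:
  deltas:
    - [0, -0.5, 2, 0, 0, 0]
    - [0, 0, 1.5, 0, 0, 0]
    - [0, 0, 0, 0, 0, 0]

```text
t: 4.17
ee_pos: [515.8, 23.3, 162.2]
orientation: [2.302, 2.129, 0.014]
ft_force: [0.0, -0.7, -0.2]
width: 0.3
```

Call:
move_arm:
  deltas:
    - [0, 0.5, 1, 0, 0, 0]
    - [0, 0, 1, 0, 0, 0]
    - [0, 0, 0, 0, 0, 0]

```text
t: 4.42
ee_pos: [516.4, 23.3, 159.9]
orientation: [2.302, 2.129, 0.013]
ft_force: [0.1, 0.1, -0.1]
width: 0.1
```

Call:
move_arm:
  deltas:
    - [0, 0, 1, 0, 0, 0]
    - [0, 0, 0, 0, 0, 0]

```text
t: 4.58
ee_pos: [516.5, 23.3, 158.8]
orientation: [2.302, 2.129, 0.013]
ft_force: [0.0, 0.2, -0.8]
width: 0.5
```

Call:
move_arm:
  deltas:
    - [0, 0, 1, 0, 0, 0]
    - [0, 0, 0, 0, 0, 0]

```text
t: 4.75
ee_pos: [516.6, 23.3, 157.7]
orientation: [2.302, 2.129, 0.014]
ft_force: [0.9, 0.1, 0.1]
width: 0.3
```

Call:
move_arm:
  deltas:
    - [0, 0, 0.7, 0, 0, 0]
    - [0, 0, 0, 0, 0, 0]

```text
t: 4.92
ee_pos: [516.7, 23.3, 156.9]
orientation: [2.302, 2.129, 0.014]
ft_force: [0.0, -0.1, -0.3]
width: 0.6
```

Run:
```python
from h import *
from workcell import eyes
d=eyes.get_image("wrist");f=d["frame"][:,:,::-1];cv2.imwrite("pics/w3.png",cv2.resize(f[150:290,180:340],None,fx=4,fy=4))
d=eyes.get_image("scene");f=d["frame"][:,:,::-1];cv2.imwrite("pics/s3.png",cv2.resize(f[110:250,190:330],None,fx=4,fy=4))
```

```text
(no output)
```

View pics/w3.png

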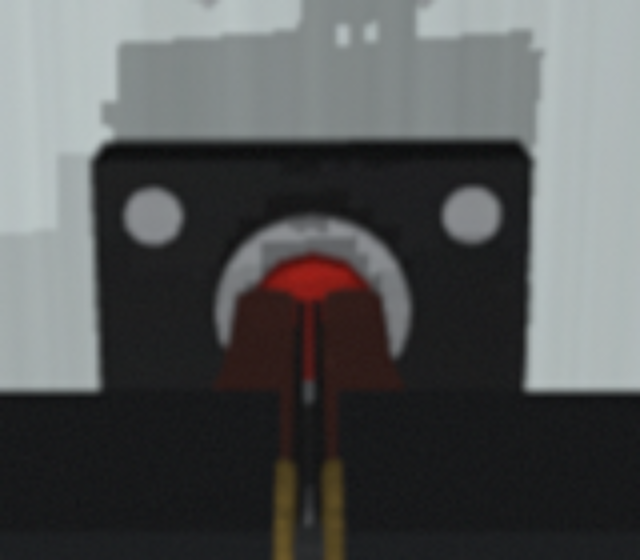

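View pics/s3.png

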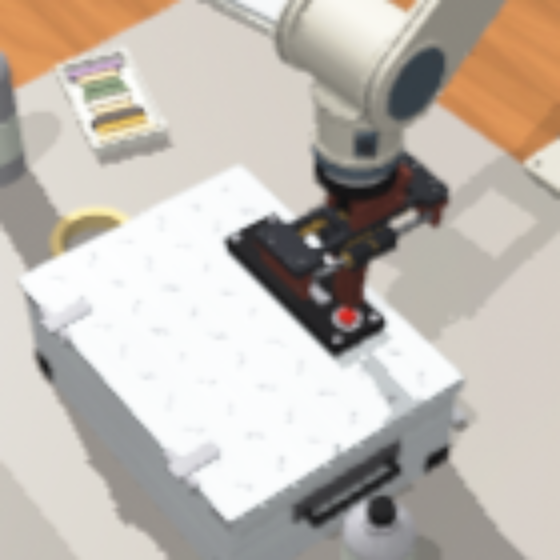

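Run:
```python
from h import *
from workcell import eyes
o,p,R=state();print(p,o["ft_force"],o["width"])
d=eyes.get_image("wrist");M=np.linalg.inv(d["cam_to_world"])
def pr(P):
    c=M@np.append(P,1);return (d["fx"]*c[0]/c[2]+d["cx"],d["fy"]*c[1]/c[2]+d["cy"])
for dx in(0,5,10):print(dx,[((a-180)*4,(b-150)*4) for a,b in [pr(p+R.apply([dx,0,0]))]])
f=d["frame"].astype(int);P=pts(d)
for v in range(195,232,2):print(v,f[v,258].tolist(),f[v,250].tolist(),P[v,258].round(0),P[v,250].round(1))
print("collar pred", [((a-180)*4,(b-150)*4) for a,b in [pr(np.array([516.7-1.1,22.6+9.5,160])),pr(np.array([516.7-1.1,22.6+15,155]))]])
```

```text
[516.73550051  23.27253581 157.0365665 ] [ 0.05115051 -0.47198621  0.8824202 ] 0.8426525804167428
0 [(np.float64(309.42824205599004), np.float64(312.1472498603936))]
5 [(np.float64(309.4725330968238), np.float64(279.167083512662))]
10 [(np.float64(309.5173711788782), np.float64(245.7795772121873))]
195 [28, 29, 30] [31, 33, 34] [519.  42. 153.] [514.   42.2 153.1]
197 [29, 30, 32] [29, 30, 30] [518.  41. 153.] [513.9  40.8 152.1]
199 [20, 21, 22] [23, 24, 25] [518.  39. 152.] [513.8  39.7 152.4]
201 [24, 23, 23] [23, 23, 23] [518.  38. 152.] [513.7  38.4 151.9]
203 [48, 49, 49] [23, 25, 24] [518.  37. 153.] [513.6  37.5 153. ]
205 [92, 94, 96] [78, 79, 81] [518.  37. 156.] [513.6  36.8 154.8]
207 [125, 126, 129] [139, 141, 145] [518.  36. 156.] [513.5  36.  156.4]
209 [118, 120, 123] [135, 138, 141] [518.  34. 156.] [513.4  34.6 155.7]
211 [95, 95, 98] [100, 101, 104] [518.  33. 156.] [513.3  33.3 155.3]
213 [78, 42, 42] [96, 98, 100] [518.  33. 158.] [513.2  32.2 155.5]
215 [112, 22, 19] [73, 39, 40] [518.  32. 160.] [513.2  31.8 158.2]
217 [151, 31, 24] [109, 22, 17] [518.  31. 161.] [513.1  31.1 159.6]
219 [146, 28, 22] [133, 27, 23] [518.  30. 161.] [513.1  30.2 160.7]
221 [136, 29, 25] [129, 29, 25] [517.  29. 160.] [513.   29.  160.5]
223 [135, 28, 24] [57, 27, 25] [517.  27. 160.] [513.7  35.7 184.3]
225 [72, 24, 22] [47, 29, 26] [518.  34. 183.] [513.8  35.8 187.6]
227 [51, 19, 20] [47, 27, 23] [517.  33. 185.] [513.8  35.9 190.7]
229 [52, 23, 22] [47, 28, 24] [517.  34. 189.] [513.8  35.6 192.8]
231 [54, 24, 23] [48, 29, 25] [517.  34. 191.] [513.8  35.9 196.3]
collar pred [(np.float64(296.8456685052198), np.float64(260.54717393561316)), (np.float64(293.6949776599356), np.float64(213.65146230446123))]
```

Call:
move_arm:
  deltas:
    - [0, 0, 0.6, 0, 0, 0]
    - [0, 0, 0, 0, 0, 0]

```text
t: 5.23
ee_pos: [516.8, 23.3, 156.5]
orientation: [2.302, 2.129, 0.014]
ft_force: [-0.0, 0.4, -0.5]
width: 0.2
```

Call:
move_arm:
  deltas:
    - [0, 0, 0.6, 0, 0, 0]
    - [0, 0, 0, 0, 0, 0]

```text
t: 5.4
ee_pos: [516.9, 23.3, 155.9]
orientation: [2.302, 2.129, 0.014]
ft_force: [-0.1, -0.1, -0.8]
width: 0.3
```

Run:
```python
from h import *
from workcell import eyes
d=eyes.get_image("scene");f=d["frame"][:,:,::-1];cv2.imwrite("pics/s4.png",cv2.resize(f[160:210,250:310],None,fx=10,fy=10,interpolation=cv2.INTER_NEAREST))
M=np.linalg.inv(d["cam_to_world"]);o,p,R=state()
def pr(P):
    c=M@np.append(P,1);return ((d["fx"]*c[0]/c[2]+d["cx"]-250)*10,(d["fy"]*c[1]/c[2]+d["cy"]-160)*10)
print("tcp",p,pr(p),"button",pr([516.7,23,160]),"25 up",pr(p+[0,0,25]))
P=pts(d)
for v in range(176,194,1):print(v,[(int(a[0]),int(a[1]),int(a[2])) for a in P[v,272:281]])
```

```text
tcp [516.87568738  23.27335623 155.91267269] (np.float64(261.63937632589125), np.float64(291.27696573769214)) button (np.float64(261.80001045921244), np.float64(283.79895518689807)) 25 up (np.float64(263.521099665619), np.float64(248.91978295282797))
176 [(561, 44, 281), (556, 43, 276), (553, 46, 276), (548, 46, 273), (546, 49, 273), (545, 53, 276), (541, 54, 274), (537, 55, 272), (531, 55, 268)]
177 [(562, 45, 276), (560, 48, 277), (556, 49, 275), (530, 28, 239), (544, 47, 265), (544, 53, 270), (543, 56, 271), (534, 53, 263), (514, 38, 237)]
178 [(563, 47, 274), (529, 16, 224), (531, 23, 231), (528, 25, 230), (531, 34, 240), (543, 52, 263), (518, 32, 228), (515, 33, 227), (510, 34, 224)]
179 [(1241, 758, 1351), (526, 13, 214), (524, 17, 215), (528, 25, 225), (531, 34, 234), (526, 35, 231), (519, 33, 224), (514, 33, 222), (510, 34, 219)]
180 [(497, -22, 157), (523, 10, 203), (527, 19, 213), (528, 26, 220), (529, 32, 225), (524, 33, 223), (518, 32, 218), (514, 34, 216), (509, 34, 212)]
181 [(497, -22, 150), (525, 12, 201), (526, 19, 206), (529, 28, 216), (527, 31, 218), (524, 33, 217)
[... 1135 characters left out ...]
8, 158), (520, 20, 157), (520, 26, 162), (520, 32, 167), (514, 31, 161), (507, 29, 154), (503, 31, 153)]
190 [(529, 13, 151), (530, 20, 158), (528, 22, 159), (525, 25, 159), (522, 27, 158), (519, 30, 159), (512, 29, 152), (510, 32, 153), (505, 33, 151)]
191 [(531, 15, 148), (533, 22, 156), (527, 22, 152), (525, 26, 154), (523, 29, 155), (519, 31, 153), (515, 32, 152), (515, 37, 155), (510, 38, 153)]
192 [(537, 21, 153), (534, 24, 153), (531, 27, 153), (529, 30, 154), (527, 33, 155), (520, 32, 148), (515, 33, 146), (516, 39, 152), (510, 38, 147)]
193 [(540, 25, 153), (536, 26, 150), (534, 30, 152), (528, 29, 146), (527, 33, 149), (524, 36, 150), (521, 39, 150), (519, 42, 152), (518, 46, 154)]
```

View pics/s4.png

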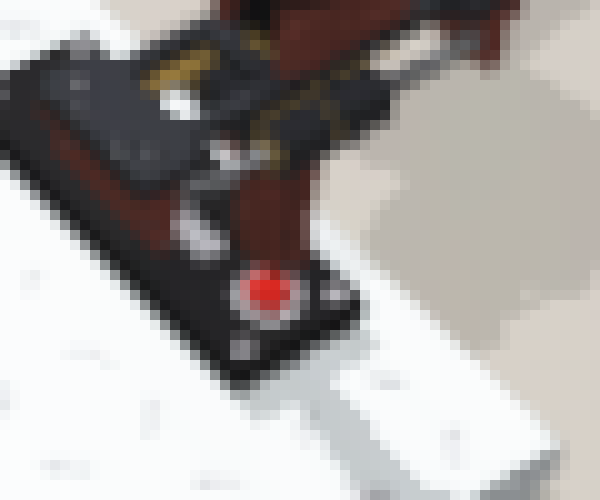

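Run:
```python
from h import *
for n,p,rv in [("wrist0",[201.0,591.2,197.0],[-5.12539386e-01,-3.09925255,2.2e-3]),("w1",None,None)]:
    d=pickle.load(open(n+".pkl","rb"));P=pts(d)
    if p is None:
        p=np.array([492.7,-73.0,351.3]);R=Rn.from_matrix([[0.113,0.994,0.001],[.994,-.113,-.007],[-.007,.002,-1]])
    else: p=np.array(p);R=Rn.from_rotvec(rv)
    T=R.inv().apply((P-p).reshape(-1,3)).reshape(P.shape)
    m=(d["range_z"]>0)&(d["range_z"]<260)&(T[...,2]<40)
    # per column lowest tip
    v,u=np.nonzero(m&(v_:=np.mgrid[:384,:512][0]<300))
    if n=="w1":
        for c in range(236,282,4):
            vs=np.nonzero(m[:,c])[0];print(c,vs[:1],T[vs[0],c].round(1),T[vs[4],c].round(1),T[vs[12],c].round(1),T[min(vs[0]+25,383),c].round(1))
    else:
        for c in list(range(80,180,10))+list(range(340,430,10)):
            vs=np.nonzero(m[:,c])[0]
            if len(vs)>12:print(c,vs[0],T[vs[0],c].round(1),T[vs[6],c].round(1),T[vs[12],c].round(1))
```

```text
80 135 [  62.2  -26.  -134.6] [  59.4  -36.9 -113.5] [ 53.1 -62.  -65.2]
90 138 [  61.7  -24.4 -134.9] [  58.7  -35.2 -112.8] [ 51.7 -60.1 -62. ]
100 140 [  61.5  -22.4 -136.1] [  58.8  -31.1 -117.3] [ 52.2 -52.  -72.1]
110 143 [  61.   -21.4 -135.1] [  57.8  -30.3 -114.4] [ 50.7 -50.2 -68.6]
120 146 [  60.5  -20.2 -134.4] [  57.2  -28.3 -114.4] [ 49.1 -48.4 -64.6]
130 148 [  60.3  -18.4 -135.1] [  57.3  -24.8 -118.2] [ 49.7 -41.5 -73.8]
140 151 [  59.9  -16.7 -135.8] [  56.4  -23.5 -116.3] [ 48.4 -39.  -71.5]
150 154 [  59.4  -15.4 -135.3] [  55.6  -21.9 -114.9] [ 46.6 -37.2 -66.7]
160 157 [  58.8  -14.1 -134.5] [  54.8  -20.  -114.2] [ 44.8 -34.9 -62.7]
170 159 [  58.8  -12.1 -136.7] [  54.9  -17.1 -117.3] [ 45.7 -28.9 -71.9]
340 205 [  52.1   13.2 -137.6] [  45.5   18.  -118.8] [ 33.1  27.  -84. ]
350 208 [  51.5   14.8 -137.3] [  44.5   20.5 -117.6] [ 34.   28.6 -89.7]
360 210 [  51.4   16.1 -138.1] [  45.1   21.6 -121.1] [ 35.7  29.5 -96.6]
370 213 [  51.1   17.5 -138.6] [  43.7   24.5 -118.5] [ 34.1  33.  -94.6]
380 216 [  50.6   19.  -138.4] [  42.7   27.  -117.7] [ 31.8  37.4
[... 716 characters left out ...]
 -2.5 -33.2] [ 12.   -2.4 -44.2] [ 11.9  -2.2 -58.6]
256 [225] [ 10.5  -0.6 -26.3] [ 10.5  -0.6 -32.2] [  9.8  -0.6 -40.9] [  3.7  -0.6 -41.5]
260 [234] [ 10.3   1.2 -38.4] [ 10.2   1.2 -43.2] [ 10.2   1.1 -52.5] [ 10.7   1.  -66.6]
264 [222] [ 11.9   3.3 -25.9] [ 11.8   3.2 -31.4] [ 11.9   3.  -42.8] [  33.9    1.5 -110.7]
268 [221] [ 11.9   5.4 -24.3] [ 11.8   5.2 -29.9] [ 12.3   4.8 -42.5] [ 12.2   4.3 -57.4]
272 [222] [ 11.4   7.4 -24.2] [ 12.3   7.  -33.1] [ 11.9   6.6 -42.8] [  34.1    3.4 -111. ]
276 [229] [ 11.7   8.7 -35.7] [ 11.9   8.4 -41.3] [ 12.3   7.8 -52.2] [  34.     4.1 -114.9]
280 [246] [ 11.9   9.2 -56.7] [  33.3    5.3 -110.9] [  33.5    5.  -116. ] [  33.3    4.6 -122. ]
```

Both cameras put the real finger tips about 24 mm behind the reported TCP, which fits the missing contact. I expect contact at a reported z of about 136, so I'll keep descending gently.

Call:
move_arm:
  deltas:
    - [0, 0, 4, 0, 0, 0]
    - [0, 0, 4, 0, 0, 0]
    - [0, 0, 4, 0, 0, 0]
    - [0, 0, 0, 0, 0, 0]

```text
t: 5.78
ee_pos: [517.1, 23.3, 142.8]
orientation: [2.301, 2.128, 0.015]
ft_force: [-0.1, 0.3, -0.4]
width: 0.7
```

Run:
```python
from h import *
from workcell import eyes
o,p,R=state();print(p,o["ft_force"])
for i in range(4):
    d=eyes.get_image("wrist");o,_,_=state();print(o["ft_force"].round(2))
cv2.imwrite("pics/w5.png",cv2.resize(d["frame"][150:290,180:340,::-1],None,fx=4,fy=4))
P=pts(d);print([(v,P[v,258].round(0).tolist(),P[v,250].round(0).tolist()) for v in range(207,234,2)])
```

```text
[517.0912438   23.31233231 142.80976687] [-0.10236452  0.26849544 -0.39722101]
[-0.39 -0.31  0.1 ]
[-0.5  -0.18 -0.49]
[-0.02 -0.61 -0.23]
[-0.51 -0.16 -1.54]
[(207, [519.0, 39.0, 153.0], [515.0, 39.0, 153.0]), (209, [519.0, 37.0, 153.0], [515.0, 38.0, 153.0]), (211, [519.0, 37.0, 156.0], [515.0, 37.0, 154.0]), (213, [519.0, 36.0, 156.0], [514.0, 36.0, 156.0]), (215, [519.0, 35.0, 155.0], [514.0, 35.0, 156.0]), (217, [519.0, 33.0, 155.0], [514.0, 34.0, 156.0]), (219, [518.0, 33.0, 156.0], [514.0, 33.0, 156.0]), (221, [518.0, 33.0, 159.0], [514.0, 32.0, 157.0]), (223, [518.0, 32.0, 159.0], [515.0, 36.0, 171.0]), (225, [518.0, 34.0, 169.0], [515.0, 36.0, 174.0]), (227, [518.0, 34.0, 173.0], [515.0, 36.0, 177.0]), (229, [518.0, 34.0, 175.0], [515.0, 35.0, 179.0]), (231, [518.0, 34.0, 179.0], [515.0, 36.0, 182.0]), (233, [518.0, 34.0, 181.0], [515.0, 36.0, 185.0])]
```

View pics/w5.png

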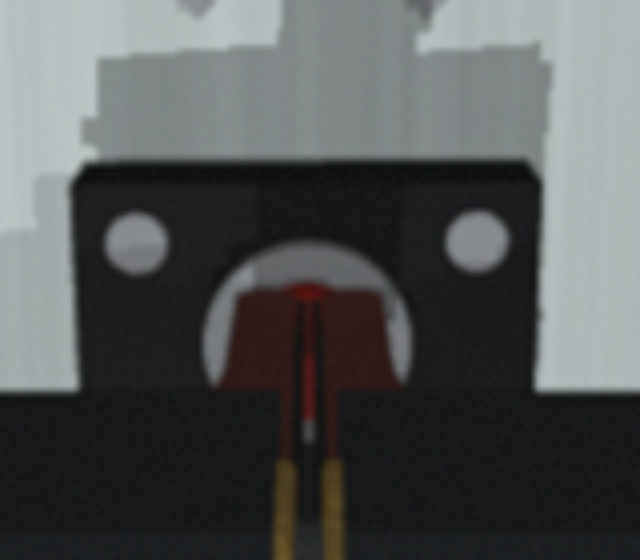

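Call:
move_arm:
  deltas:
    - [0, 0, 2, 0, 0, 0]
    - [0, 0, 1.5, 0, 0, 0]
    - [0, 0, 0, 0, 0, 0]

```text
t: 6.23
ee_pos: [518.2, 23.3, 140.4]
orientation: [2.3, 2.127, 0.018]
ft_force: [-0.8, 0.0, 0.4]
width: 0.9
```

Call:
move_arm:
  deltas:
    - [0, 0, 1, 0, 0, 0]
    - [0, 0, 1, 0, 0, 0]
    - [0, 0, 0, 0, 0, 0]

```text
t: 6.48
ee_pos: [518.3, 23.3, 138.3]
orientation: [2.3, 2.127, 0.018]
ft_force: [-0.1, 0.1, 0.0]
width: 0.8
```

Call:
move_arm:
  deltas:
    - [0, 0, 0.7, 0, 0, 0]
    - [0, 0, 0, 0, 0, 0]

```text
t: 6.65
ee_pos: [518.3, 23.3, 137.5]
orientation: [2.3, 2.127, 0.018]
ft_force: [0.5, 0.4, -0.1]
width: 0.7
```

Call:
move_arm:
  deltas:
    - [0, 0, 0.7, 0, 0, 0]
    - [0, 0, 0, 0, 0, 0]

```text
t: 6.82
ee_pos: [518.3, 23.3, 136.7]
orientation: [2.3, 2.127, 0.018]
ft_force: [0.0, -0.0, 1.1]
width: 0.6
```

Call:
move_arm:
  deltas:
    - [0, -1, 0.7, 0, 0, 0]
    - [0, 0, 0, 0, 0, 0]

```text
t: 6.98
ee_pos: [517.5, 23.4, 136.1]
orientation: [2.3, 2.127, 0.018]
ft_force: [-1.0, 0.4, 0.7]
width: 0.9
```

Call:
move_arm:
  deltas:
    - [0, 0, 0.7, 0, 0, 0]
    - [0, 0, 0, 0, 0, 0]

```text
t: 7.15
ee_pos: [517.6, 23.4, 135.6]
orientation: [2.3, 2.127, 0.019]
ft_force: [-0.1, -0.5, 2.4]
width: 0.6
```

Call:
move_arm:
  deltas:
    - [0, 0, 0.7, 0, 0, 0]
    - [0, 0, 0, 0, 0, 0]

```text
t: 7.32
ee_pos: [517.6, 23.4, 135.3]
orientation: [2.3, 2.127, 0.019]
ft_force: [-0.8, -0.3, 2.3]
width: -0.1
```

Call:
move_arm:
  deltas:
    - [0, 0, 1, 0, 0, 0]
    - [0, 0, 0.3, 0, 0, 0]

```text
t: 7.48
ee_pos: [517.6, 23.4, 134.2]
orientation: [2.3, 2.127, 0.019]
ft_force: [-0.9, 0.1, 4.7]
width: 0.5
```

Call:
move_arm:
  deltas:
    - [0, 0, 1, 0, 0, 0]
    - [0, 0, 0.5, 0, 0, 0]

```text
t: 7.65
ee_pos: [517.6, 23.4, 132.8]
orientation: [2.3, 2.127, 0.019]
ft_force: [-1.8, -0.3, 5.6]
width: 0.5
```

Call:
move_arm:
  deltas:
    - [0, 0, 1, 0, 0, 0]
    - [0, 0, 0.5, 0, 0, 0]

```text
t: 7.82
ee_pos: [517.6, 23.4, 131.3]
orientation: [2.3, 2.127, 0.019]
ft_force: [-1.1, 0.2, 3.5]
width: 0.0
```

Run:
```python
from h import *
from workcell import eyes
for i in range(2):
    o,p,R=state();print(p,o["ft_force"]);d=eyes.get_image("scene")
f=d["frame"][:,:,::-1];cv2.imwrite("pics/s6.png",cv2.resize(f[110:250,190:330],None,fx=4,fy=4))
d=eyes.get_image("wrist");cv2.imwrite("pics/w6.png",d["frame"][:,:,::-1])
```

```text
[517.55951997  23.42328027 131.3054323 ] [-1.14942639  0.16149781  3.48544541]
[517.54715548  23.40494199 131.25308965] [-1.28947465 -0.19766502  4.16476127]
```

View pics/s6.png

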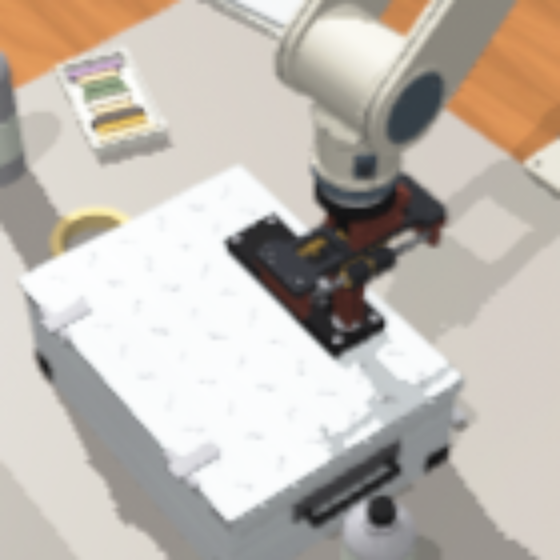

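Run:
```python
from h import *
from workcell import eyes
d=eyes.get_image("top");cv2.imwrite("pics/t6.png",cv2.resize(d["frame"][130:260,190:370,::-1],None,fx=4,fy=4))
o,p,R=state();print(p,o["ft_force"])
```

```text
[517.5911997   23.41684514 131.38505887] [-1.73382659  0.27026175  3.17854474]
```

View pics/t6.png

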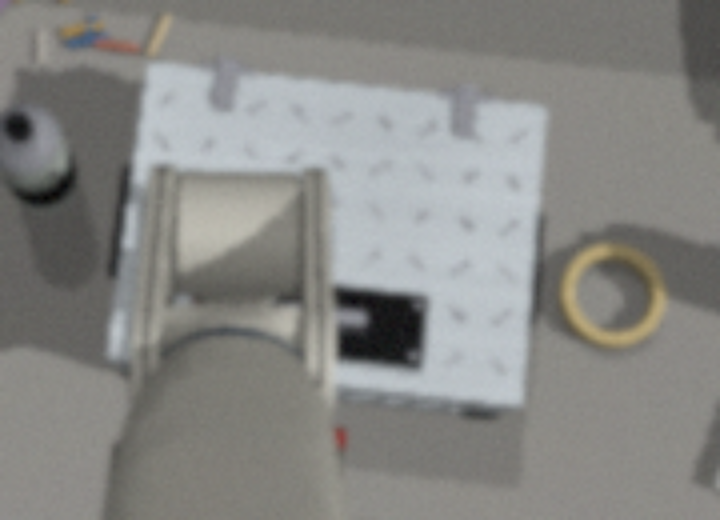

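Run:
```python
from h import *
from workcell import eyes
d=eyes.get_image("top");P=pts(d);d0=pickle.load(open("top0.pkl","rb"));P0=pts(d0)
for v in range(206,214):print(v,P[v,274:286,2].round(0),P0[v,274:286,2].round(0))
```

```text
206 [157. 154. 153. 154. 156. 151. 153. 156. 151. 150. 153. 156.] [151. 153. 155. 153. 151. 149. 153. 156. 156. 149. 157. 150.]
207 [184. 186. 174. 155. 156. 157. 156. 156. 152. 156. 151. 154.] [154. 151. 154. 155. 156. 157. 156. 155. 155. 152. 155. 152.]
208 [186. 178. 184. 182. 184. 185. 182. 185. 157. 151. 153. 151.] [138. 142. 138. 137. 147. 148. 146. 153. 154. 160. 152. 152.]
209 [183. 180. 183. 187. 177. 187. 182. 182. 153. 154. 156. 155.] [152. 153. 158. 155. 154. 156. 156. 138. 152. 156. 149. 152.]
210 [177. 182. 182. 180. 182. 186. 187. 179. 155. 154. 156. 156.] [152. 152. 159. 156. 153. 149. 148. 140. 157. 151. 152. 157.]
211 [136. 136. 171. 176. 180. 180. 181. 139. 151. 158. 157. 151.] [157. 153. 149. 154. 149. 157. 155. 133. 155. 157. 154. 150.]
212 [143. 136. 137. 138. 133. 139. 138. 133. 151. 149. 153. 152.] [145. 147. 148. 152. 154. 149. 153. 139. 150. 163. 154. 151.]
213 [152. 157. 152. 143. 137. 142. 133. 139. 153. 153. 151. 153.] [156. 152. 157. 139. 139. 132. 140. 139. 152. 152. 157. 151.]
```

The top camera's depth shows the T-bar at 182 mm, 30 mm up from before, so it has popped. I'm retracting and moving over the spindle.

Call:
move_arm:
  deltas:
    - [0, 0, -10, 0, 0, 0]
    - [0, 0, -25, 0, 0, 0]
    - [0, 0, -30, 0, 0, 0]
    - [0, 0, -10, 0, 0, 0]

```text
t: 8.4
ee_pos: [514.2, 23.3, 206.5]
orientation: [2.303, 2.13, 0.01]
ft_force: [1.3, 0.3, 0.7]
width: 0.4
```

Run:
```python
from h import *
o,p,R=state();print(p)
show(plan(p,R,[511.5,-46.9,205],down(-.0775),smax=25))
```

```text
[514.19905823  23.28127009 206.5279367 ]
[[-23.4,0.9,0.5,0.002,-0.001,-0.0],[-23.4,0.9,0.5,0.002,-0.001,-0.0],[-23.4,0.9,0.5,0.002,-0.001,-0.0]]
```

Call:
move_arm:
  deltas:
    - [-24, 1, 0, 0.002, 0, 0]
    - [-24, 1, 0, 0.002, 0, 0]
    - [-24, 1, 0, 0.002, 0, 0]
    - [0, 0, 0, 0, 0, 0]
    - [0, 0, 0, 0, 0, 0]
  hand: -1

```text
t: 8.82
ee_pos: [514.2, -50.5, 211.0]
orientation: [2.299, 2.132, 0.014]
ft_force: [-0.6, 0.7, 0.4]
width: 30.3
```

Call:
move_arm:
  deltas:
    - [0, 0, 0, 0, 0, 0]
    - [0, 0, 0, 0, 0, 0]
    - [0, 0, 0, 0, 0, 0]
    - [0, 0, 0, 0, 0, 0]

```text
t: 9.15
ee_pos: [513.7, -48.5, 210.2]
orientation: [2.3, 2.133, 0.014]
ft_force: [-0.3, -0.5, 0.3]
width: 56.9
```

Run:
```python
from h import *
from workcell import eyes
o,p,R=state();print(p,o["width"],R.as_matrix().round(3).tolist())
show(plan(p,R,[511.5,-46.9,139],down(-.0775),smax=25))
d=eyes.get_image("wrist");cv2.imwrite("pics/w7.png",d["frame"][:,:,::-1]);P=pts(d)
d=eyes.get_image("scene");f=d["frame"][:,:,::-1];cv2.imwrite("pics/s7.png",cv2.resize(f[110:250,190:330],None,fx=4,fy=4))
```

```text
[513.67996559 -48.54051756 210.19679943] 56.8970706052785 [[0.075, 0.997, 0.01], [0.997, -0.075, 0.002], [0.003, 0.009, -1.0]]
[[0.4,-1,23.7,0.003,-0.001,0.001],[0.4,-0.9,23.7,0.003,-0.001,0.001],[0.5,-0.8,23.7,0.003,-0.001,0.001]]
```

View pics/w7.png

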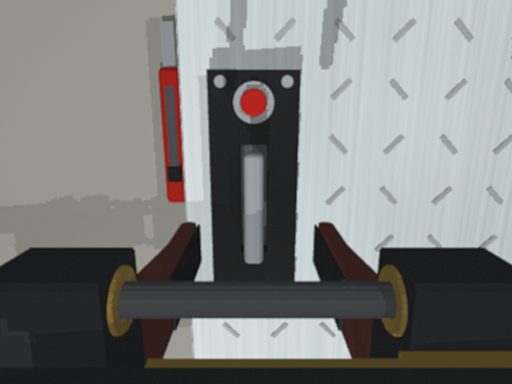

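View pics/s7.png

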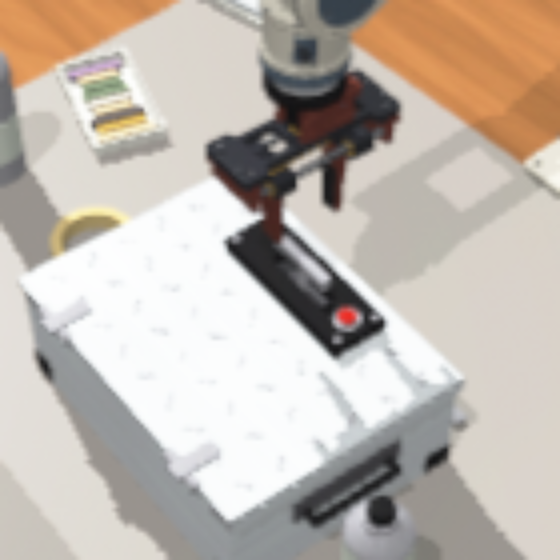

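The wrist view shows the raised bar from (253,150) to (254,263), lying between the open fingers at (190,230) and (325,230).

Run:
```python
from h import *
from workcell import eyes
d=eyes.get_image("wrist");f=d["frame"].astype(int)
m=np.zeros(f.shape[:2],bool);m[140:275,238:270]=1;P=pts(d);m&=(P[...,2]>174)&(P[...,2]<192)
w=np.array([ray(d,u,v,182.5)[:2] for v,u in zip(*np.nonzero(m))],np.float32);print(m.sum(),cv2.minAreaRect(w),np.median(P[m][:,2]))
o,p,R=state();print(p)
```

```text
2108 ((511.1907958984375, -45.11516571044922), (74.8231430053711, 12.247444152832031), 85.96401977539062) 181.16308693408797
[513.73103031 -48.73702365 210.27702025]
```

Call:
move_arm:
  deltas:
    - [3, -2.5, 20, 0.003, 0, 0]
    - [0, 0, 20, 0.003, 0, 0]
    - [0, 0, 15, 0.003, 0, 0]
    - [0, 0, 0, 0, 0, 0]

```text
t: 9.63
ee_pos: [513.6, -44.5, 155.1]
orientation: [2.3, 2.137, 0.009]
ft_force: [0.1, -0.4, 0.2]
width: 88.1
```

Run:
```python
from h import *
o,p,R=state();print(p,o["ft_force"],o["width"],R.as_matrix().round(3).tolist())
show(plan(p,R,[511.3,-46,138.5],down(-.0775),smax=12))
```

```text
[513.62364771 -44.49220722 155.11248235] [ 0.07423443 -0.42325061  0.23560004] 88.11547608336282 [[0.073, 0.997, 0.005], [0.997, -0.073, 0.002], [0.003, 0.005, -1.0]]
[[-0.9,-1.1,8.3,0.003,-0.001,0.002],[-0.9,-1.1,8.3,0.003,-0.001,0.002]]
```

Call:
move_arm:
  deltas:
    - [-1, -1.5, 9, 0.003, -0.001, 0.002]
    - [-0.8, -1.5, 8, 0.003, -0.001, 0.002]
    - [0, 0, 0, 0, 0, 0]
    - [0, 0, 0, 0, 0, 0]

```text
t: 9.97
ee_pos: [510.9, -45.9, 137.6]
orientation: [-2.305, -2.133, 0.0]
ft_force: [0.0, -0.9, -0.5]
width: 88.1
```

Run:
```python
from h import *
from workcell import eyes
o,p,R=state();print(p,o["ft_force"],o["width"],R.as_matrix().round(3).tolist())
d=eyes.get_image("scene");f=d["frame"][:,:,::-1];cv2.imwrite("pics/s8.png",cv2.resize(f[140:230,220:310],None,fx=6,fy=6))
```

```text
[510.92468219 -45.89408064 137.64532282] [ 0.01159661 -0.87582679 -0.46473286] 88.07193745844096 [[0.077, 0.997, -0.001], [0.997, -0.077, 0.001], [0.001, -0.001, -1.0]]
```

View pics/s8.png

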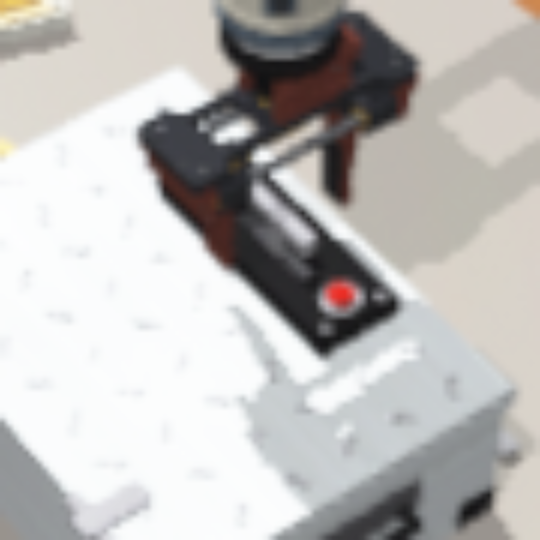

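Call:
move_arm:
  deltas:
    - [0, 0, 0, 0, 0, 0]
    - [0, 0, 0, 0, 0, 0]
    - [0, 0, 0, 0, 0, 0]
    - [0, 0, 0, 0, 0, 0]
    - [0, 0, 0, 0, 0, 0]
  hand: 1

```text
t: 10.43
ee_pos: [512.4, -46.2, 139.8]
orientation: [2.304, 2.132, 0.004]
ft_force: [0.4, 0.1, -0.0]
width: 57.9
```

Call:
move_arm:
  deltas:
    - [0, 0, 0, 0, 0, 0]
    - [0, 0, 0, 0, 0, 0]
    - [0, 0, 0, 0, 0, 0]
    - [0, 0, 0, 0, 0, 0]
    - [0, 0, 0, 0, 0, 0]

```text
t: 10.85
ee_pos: [512.6, -46.2, 140.2]
orientation: [2.304, 2.132, 0.005]
ft_force: [-0.0, 0.1, -0.4]
width: 24.6
```

Run:
```python
from h import *
from workcell import eyes
for i in range(3):
    d=eyes.get_image("wrist");o,p,R=state();print(p,o["ft_force"],o["moment"],o["width"])
cv2.imwrite("pics/w9.png",d["frame"][:,:,::-1])
```

```text
[512.62887777 -46.21250324 140.20995235] [-0.10060156 -0.1680682  -0.40363098] [-0.07548401  0.0375116  -0.01908371] 20.684410746422724
[512.63830371 -46.19776058 140.19556054] [ 0.08231918  0.1870261  -0.42882602] [-0.05782424  0.11473288  0.05274849] 16.62033768841309
[512.23084877 -46.1703544  140.14311314] [-9.57939472  0.77591311  2.03424571] [0.03444073 1.58466918 0.04828925] 12.90877208031177
```

View pics/w9.png

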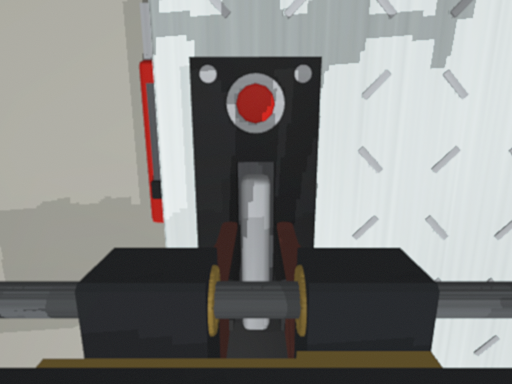

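Call:
move_arm:
  deltas:
    - [0, 0, 0, 0, 0, 0]
    - [0, 0, 0, 0, 0, 0]
    - [0, 0, 0, 0, 0, 0]

```text
t: 11.25
ee_pos: [512.0, -46.1, 140.2]
orientation: [2.304, 2.133, 0.003]
ft_force: [-0.3, -0.5, 1.3]
width: 12.9
```

Run:
```python
from h import *
from workcell import eyes
for i in range(3):
    d=eyes.get_image("wrist");o,p,R=state();print(p,o["ft_force"],o["moment"],o["width"])
```

```text
[512.02246368 -46.16598877 140.22142649] [-0.42142934  0.1471095   0.93581158] [-0.09483972  0.13099019  0.05910446] 12.694981567223028
[512.0229707  -46.14671415 140.22933461] [-0.79487795  0.00359781  0.23017851] [-0.05611186  0.12438421  0.05245925] 12.836270175554574
[512.04592154 -46.14641673 140.22772917] [-0.12591429 -0.36470133  0.85416164] [-0.0728634   0.15941952  0.11551939] 12.938980044684861
```

Call:
move_arm:
  deltas:
    - [0, 0, 0, 0, 0, 0.06]
    - [0, 0, 0, 0, 0, 0.06]
    - [0, 0, 0, 0, 0, 0.06]

```text
t: 11.65
ee_pos: [512.3, -46.2, 140.2]
orientation: [2.49, 1.912, 0.004]
ft_force: [0.6, 0.1, 1.0]
width: 13.1
```

```bash
cat > m.py <<'E'
from h import *
from workcell import eyes
o,p,R=state();ms=[]
M=[];F=[]
for i in range(3):
    o,p,R=state();M.append(o["moment"]);F.append(o["ft_force"]);eyes.get_image("scene") if i<2 else 0
m=R.as_matrix();print("p",p.round(1),"turn",round(-.0775-np.arctan2(m[1,1],m[0,1]),3),"tiltz",m[:2,2].round(3),"F",np.mean(F,0).round(2),"M",np.mean(M,0).round(3),np.array(M)[:,2].round(2),"w",round(o["width"],1),"q6",o["qpos"][5].round(2),o["t"])
E
python3 m.py
```

```text
p [512.3 -46.2 140.2] turn 0.182 tiltz [ 0.003 -0.   ] F [-0.09 -0.08  0.72] M [-0.077  0.093  0.18 ] [0.27 0.17 0.1 ] w 12.4 q6 0.15 11.75
```

Call:
move_arm:
  deltas:
    - [0, 0, 0, 0, 0, 0.08]
    - [0, 0, 0, 0, 0, 0.08]
    - [0, 0, 0, 0, 0, 0.08]
    - [0, 0, 0, 0, 0, 0.08]

```text
t: 12.08
ee_pos: [512.7, -46.4, 140.2]
orientation: [2.761, 1.492, 0.005]
ft_force: [0.2, 0.0, 0.9]
width: 12.9
```

```bash
python3 m.py
```

```text
p [512.7 -46.4 140.2] turn 0.5 tiltz [ 0.004 -0.001] F [-0.14 -0.76  0.96] M [-0.15   0.134  0.143] [0.21 0.19 0.03] w 13.0 q6 0.46 12.1833
```

Call:
move_arm:
  deltas:
    - [0, 0, 0, 0, 0, 0.08]
    - [0, 0, 0, 0, 0, 0.08]
    - [0, 0, 0, 0, 0, 0.08]
    - [0, 0, 0, 0, 0, 0.06]

```text
t: 12.52
ee_pos: [513.0, -46.7, 140.2]
orientation: [2.948, 1.077, 0.006]
ft_force: [-0.2, -0.3, 0.1]
width: 13.2
```

```bash
python3 m.py
```

```text
p [513.  -46.7 140.3] turn 0.79 tiltz [ 0.005 -0.001] F [-0.11 -0.45  0.51] M [-0.142  0.17   0.124] [0.17 0.13 0.07] w 13.0 q6 0.76 12.6167
```

Call:
move_arm:
  deltas:
    - [0, 0, 0, 0, 0, 0.03]
    - [0, 0, 0, 0, 0, 0.03]
    - [0, 0, 0, 0, 0, 0.03]
    - [0, 0, 0, 0, 0, 0.03]
    - [0, 0, 0, 0, 0, 0.015]

```text
t: 13.03
ee_pos: [513.1, -46.9, 140.2]
orientation: [3.007, 0.9, 0.006]
ft_force: [-0.6, -0.5, 0.4]
width: 12.5
```

```bash
python3 m.py
```

```text
p [513.1 -46.9 140.2] turn 0.911 tiltz [ 0.005 -0.002] F [-0.32 -0.22  0.74] M [-0.106  0.156  0.217] [0.2  0.23 0.22] w 12.6 q6 0.88 13.1333
```

Call:
move_arm:
  deltas:
    - [0, 0, 0, 0, 0, 0.015]
    - [0, 0, 0, 0, 0, 0.015]
    - [0, 0, 0, 0, 0, 0.015]

```text
t: 13.38
ee_pos: [513.1, -46.9, 140.3]
orientation: [3.026, 0.833, 0.006]
ft_force: [-0.3, -0.0, 0.4]
width: 13.0
```

```bash
python3 m.py
```

```text
p [513.2 -46.9 140.2] turn 0.956 tiltz [ 0.005 -0.002] F [-0.14 -0.46  0.87] M [-0.169  0.166  0.225] [0.23 0.24 0.2 ] w 12.7 q6 0.92 13.4833
```

Call:
move_arm:
  deltas:
    - [0, 0, 0, 0, 0, 0.012]
    - [0, 0, 0, 0, 0, 0.012]
    - [0, 0, 0, 0, 0, 0.012]

```text
t: 13.73
ee_pos: [513.1, -47.0, 140.2]
orientation: [3.041, 0.776, 0.006]
ft_force: [-0.8, 0.1, 1.5]
width: 12.8
```

```bash
python3 m.py
```

```text
p [513.2 -47.  140.3] turn 0.993 tiltz [ 0.005 -0.002] F [-0.2  -0.81  1.04] M [-0.158  0.162  0.205] [0.21 0.28 0.13] w 12.5 q6 0.96 13.8333
```

Call:
move_arm:
  deltas:
    - [0, 0, 0, 0, 0, 0.012]
    - [0, 0, 0, 0, 0, 0.012]
    - [0, 0, 0, 0, 0, 0.012]

```text
t: 14.08
ee_pos: [513.2, -47.0, 140.3]
orientation: [3.055, 0.718, 0.007]
ft_force: [-0.3, -1.4, 0.3]
width: 12.7
```

```bash
python3 m.py
```

```text
p [513.2 -47.  140.3] turn 1.031 tiltz [ 0.005 -0.002] F [-0.06 -0.96  0.25] M [-0.194  0.152  0.21 ] [0.22 0.21 0.2 ] w 12.9 q6 1.0 14.1833
```

Call:
move_arm:
  deltas:
    - [0, 0, 0, 0, 0, 0.012]
    - [0, 0, 0, 0, 0, 0.012]
    - [0, 0, 0, 0, 0, 0.012]

```text
t: 14.43
ee_pos: [513.2, -47.1, 140.3]
orientation: [3.068, 0.66, 0.007]
ft_force: [-0.3, -1.1, 0.2]
width: 12.9
```

```bash
python3 m.py
```

```text
p [513.2 -47.  140.2] turn 1.069 tiltz [ 0.005 -0.002] F [-0.33 -0.97  0.48] M [-0.208  0.155  0.251] [0.24 0.27 0.24] w 12.7 q6 1.03 14.5333
```

Call:
move_arm:
  deltas:
    - [0, 0, 0, 0, 0, 0.012]
    - [0, 0, 0, 0, 0, 0.012]
    - [0, 0, 0, 0, 0, 0.012]

```text
t: 14.78
ee_pos: [513.3, -47.1, 140.3]
orientation: [3.08, 0.601, 0.007]
ft_force: [0.1, -1.2, 0.5]
width: 12.9
```

```bash
python3 m.py
```

```text
p [513.2 -47.1 140.3] turn 1.108 tiltz [ 0.005 -0.002] F [ 0.56 -1.12 -0.09] M [-0.244  0.128  0.197] [0.18 0.21 0.2 ] w 12.4 q6 1.07 14.8833
```

Call:
move_arm:
  deltas:
    - [0, 0, 0, 0, 0, 0.012]
    - [0, 0, 0, 0, 0, 0.012]
    - [0, 0, 0, 0, 0, 0.012]

```text
t: 15.13
ee_pos: [513.2, -47.2, 140.2]
orientation: [3.091, 0.542, 0.007]
ft_force: [-0.6, -0.7, 0.6]
width: 12.9
```

```bash
python3 m.py
```

```text
p [513.3 -47.1 140.2] turn 1.146 tiltz [ 0.005 -0.002] F [ 0.08 -1.33  0.74] M [-0.267  0.136  0.231] [0.24 0.26 0.2 ] w 12.9 q6 1.11 15.2333
```

Call:
move_arm:
  deltas:
    - [0, 0, 0, 0, 0, 0.012]
    - [0, 0, 0, 0, 0, 0.012]
    - [0, 0, 0, 0, 0, 0.012]

```text
t: 15.48
ee_pos: [513.3, -47.2, 140.2]
orientation: [3.101, 0.483, 0.007]
ft_force: [-0.7, -1.2, 0.1]
width: 12.9
```

```bash
python3 m.py
```

```text
p [513.3 -47.2 140.3] turn 1.184 tiltz [ 0.005 -0.002] F [-0.25 -1.33  0.41] M [-0.263  0.148  0.23 ] [0.27 0.27 0.15] w 12.5 q6 1.15 15.5833
```

Call:
move_arm:
  deltas:
    - [0, 0, 0, 0, 0, 0.012]
    - [0, 0, 0, 0, 0, 0.012]
    - [0, 0, 0, 0, 0, 0.012]

```text
t: 15.83
ee_pos: [513.3, -47.2, 140.3]
orientation: [3.11, 0.424, 0.007]
ft_force: [0.4, -1.1, 0.4]
width: 13.1
```

```bash
python3 m.py
```

```text
p [513.3 -47.3 140.3] turn 1.222 tiltz [ 0.005 -0.002] F [ 0.54 -1.28  0.3 ] M [-0.272  0.151  0.216] [0.23 0.22 0.2 ] w 13.0 q6 1.19 15.9333
```

Call:
move_arm:
  deltas:
    - [0, 0, 0, 0, 0, 0.012]
    - [0, 0, 0, 0, 0, 0.012]
    - [0, 0, 0, 0, 0, 0.012]

```text
t: 16.18
ee_pos: [513.3, -47.3, 140.3]
orientation: [3.117, 0.365, 0.007]
ft_force: [-0.1, -0.6, 0.8]
width: 12.8
```

```bash
python3 m.py
```

```text
p [513.3 -47.3 140.2] turn 1.26 tiltz [ 0.005 -0.003] F [-0.16 -1.37  0.4 ] M [-0.293  0.127  0.222] [0.24 0.27 0.16] w 12.7 q6 1.23 16.2833
```

Call:
move_arm:
  deltas:
    - [0, 0, 0, 0, 0, 0.012]
    - [0, 0, 0, 0, 0, 0.012]
    - [0, 0, 0, 0, 0, 0.012]

```text
t: 16.53
ee_pos: [513.3, -47.4, 140.3]
orientation: [3.124, 0.305, 0.007]
ft_force: [0.5, -0.8, -0.2]
width: 12.9
```

```bash
python3 m.py
```

```text
p [513.3 -47.4 140.2] turn 1.298 tiltz [ 0.005 -0.003] F [ 0.4  -0.91 -0.01] M [-0.293  0.162  0.334] [0.36 0.3  0.34] w 12.9 q6 1.26 16.6333
```

Moment rose to 0.33 N m, so this may be the stop. I'm probing with smaller steps.

Call:
move_arm:
  deltas:
    - [0, 0, 0, 0, 0, 0.008]

```text
t: 16.72
ee_pos: [513.3, -47.4, 140.2]
orientation: [3.125, 0.294, 0.007]
ft_force: [-0.7, -1.4, 0.6]
width: 12.8
```

```bash
python3 m.py
```

```text
p [513.3 -47.4 140.2] turn 1.306 tiltz [ 0.005 -0.003] F [-0.03 -1.58  0.7 ] M [-0.338  0.167  0.412] [0.43 0.41 0.39] w 12.8 q6 1.27 16.8167
```

Torque keeps climbing at about 10 N m/rad, so this is the stop. I'll back off slightly, staying well inside the free 0.08 rad, and then test the lift gently.

Call:
move_arm:
  deltas:
    - [0, 0, 0, 0, 0, -0.01]
    - [0, 0, 0, 0, 0, 0]

```text
t: 16.98
ee_pos: [513.3, -47.4, 140.2]
orientation: [3.123, 0.311, 0.007]
ft_force: [0.2, -1.9, -0.1]
width: 12.9
```

```bash
python3 m.py
cat > lift.py <<'E'
from h import *
import sys
H=np.array([730.7,-63.5,130.]);ax=np.array([.0774,.997,0])
o,p,R=state();m=R.as_matrix()
# current lid angle from tool tilt and from position
al=np.arcsin(-(m[:2,2]@np.array([.997,-.0774])))
r=p-H;ex=np.array([.997,-.0774,0]);ph=np.arctan2(r[2],-(r@ex));print("p",p.round(1),"tilt",round(al,3),"pos angle",round(ph,3),"rad",np.hypot(r[2],r@ex).round(1),"lat",(r@ax).round(1),"F",o["ft_force"].round(1),"M",o["moment"].round(2),"w",round(o["width"],1),"q",o["qpos"].round(2),o["t"])
for a in map(float,sys.argv[1:]):
    Q=Rn.from_rotvec(ax*a);d=R.inv().apply(Q.apply(r)-r);w=R.inv().apply(ax*a);print(a,d.round(2),w.round(4))
E
python3 lift.py .02 .04 .06
```

```text
p [513.3 -47.3 140.2] turn 1.296 tiltz [ 0.005 -0.003] F [ 0.13 -1.44  0.22] M [-0.313  0.152  0.226] [0.22 0.26 0.2 ] w 12.8 q6 1.26 17.0833
p [513.3 -47.3 140.2] tilt -0.005 pos angle 0.047 rad 218.2 lat -0.7 F [ 0.  -1.4  0.8] M [-0.32  0.13  0.2 ] w 12.8 q [-0.11  0.34  1.92 -0.    0.88  1.26] 17.0833
0.02 [ 0.26  0.08 -4.36] [ 0.0054 -0.0192 -0.    ]
0.04 [ 0.6   0.19 -8.71] [ 0.0109 -0.0385 -0.0001]
0.06 [  1.03   0.32 -13.05] [ 0.0163 -0.0577 -0.0001]
```

Call:
move_arm:
  deltas:
    - [0, 0, -1, 0.001, -0.004, 0]
    - [0, 0, -1, 0.001, -0.004, 0]

```text
t: 17.25
ee_pos: [513.3, -47.4, 141.9]
orientation: [3.124, 0.309, -0.006]
ft_force: [1.9, -1.0, -5.1]
width: 12.8
```

```bash
python3 lift.py
```

```text
p [513.3 -47.4 141.9] tilt 0.003 pos angle 0.054 rad 218.3 lat -0.7 F [ 1.9 -1.  -5.1] M [-0.31 -0.21  0.25] w 12.8 q [-0.11  0.34  1.91 -0.    0.89  1.26] 17.25
```

Call:
move_arm:
  deltas:
    - [0, 0, -1, 0.001, -0.004, 0]
    - [0, 0, -1, 0.001, -0.004, 0]

```text
t: 17.42
ee_pos: [513.3, -47.4, 143.6]
orientation: [3.126, 0.309, -0.02]
ft_force: [1.5, -0.9, -4.4]
width: 13.1
```

```bash
python3 lift.py
```

```text
p [513.3 -47.4 143.6] tilt 0.013 pos angle 0.062 rad 218.4 lat -0.8 F [ 1.5 -0.9 -4.4] M [-0.33 -0.22  0.19] w 13.1 q [-0.11  0.34  1.9  -0.    0.91  1.26] 17.4167
```

The lid has risen 3.4 mm at a steady 4.5 N, so it is free. I'm lifting along the hinge arc.

Call:
move_arm:
  deltas:
    - [0.25, 0.1, -4.4, 0.0054, -0.019, 0]
    - [0.25, 0.1, -4.4, 0.0054, -0.019, 0]
    - [0.6, 0.2, -8.7, 0.011, -0.0385, 0]
    - [0.6, 0.2, -8.7, 0.011, -0.0385, 0]

```text
t: 17.75
ee_pos: [516.2, -47.6, 169.2]
orientation: [-3.098, -0.306, 0.209]
ft_force: [2.4, -2.3, -5.1]
width: 12.8
```

```bash
python3 lift.py .05
```

```text
p [516.2 -47.6 169.2] tilt 0.136 pos angle 0.18 rad 218.6 lat -0.7 F [ 2.4 -2.3 -5.1] M [-0.29 -0.64  0.29] w 12.8 q [-0.11  0.37  1.79 -0.01  1.11  1.27] 17.75
0.05 [  0.72   0.23 -10.9 ] [ 0.0135 -0.0481 -0.0001]
```

Call:
move_arm:
  deltas:
    - [0.7, 0.2, -10.9, 0.0135, -0.048, 0]
    - [0.7, 0.2, -10.9, 0.0135, -0.048, 0]
    - [0.7, 0.2, -10.9, 0.0135, -0.048, 0]
    - [0.7, 0.2, -10.9, 0.0135, -0.048, 0]

```text
t: 18.08
ee_pos: [528.6, -48.5, 212.3]
orientation: [-3.025, -0.298, 0.521]
ft_force: [1.3, -0.8, -7.5]
width: 12.6
```

```bash
python3 lift.py .05
```

```text
p [528.6 -48.5 212.3] tilt 0.344 pos angle 0.386 rad 218.7 lat -0.7 F [ 1.3 -0.8 -7.5] M [-0.32 -0.91  0.36] w 12.6 q [-0.11  0.46  1.59 -0.01  1.44  1.27] 18.0833
0.05 [  0.69   0.22 -10.91] [ 0.0135 -0.0481 -0.0001]
```

Call:
move_arm:
  deltas:
    - [0.7, 0.2, -10.9, 0.0135, -0.048, 0]
    - [0.7, 0.2, -10.9, 0.0135, -0.048, 0]
    - [0.7, 0.2, -10.9, 0.0135, -0.048, 0]
    - [0.7, 0.2, -10.9, 0.0135, -0.048, 0]

```text
t: 18.42
ee_pos: [549.1, -50.0, 251.6]
orientation: [-2.92, -0.287, 0.825]
ft_force: [-1.3, -2.4, -4.6]
width: 13.0
```

```bash
python3 lift.py .05
```

```text
p [549.1 -50.  251.6] tilt 0.556 pos angle 0.589 rad 219.0 lat -0.6 F [-1.3 -2.4 -4.6] M [-0.22 -0.75  0.38] w 13.0 q [-0.1   0.57  1.37 -0.02  1.75  1.27] 18.4167
0.05 [  0.6    0.19 -10.93] [ 0.0135 -0.0481 -0.0001]
```

Call:
move_arm:
  deltas:
    - [0.6, 0.2, -10.9, 0.0135, -0.048, 0]
    - [0.6, 0.2, -10.9, 0.0135, -0.048, 0]
    - [0.6, 0.2, -10.9, 0.0135, -0.048, 0]
    - [0.6, 0.2, -10.9, 0.0135, -0.048, 0]

```text
t: 18.75
ee_pos: [576.7, -52.1, 285.9]
orientation: [-2.783, -0.273, 1.117]
ft_force: [-2.0, -1.2, -3.1]
width: 12.6
```

```bash
python3 lift.py .05
```

```text
p [576.7 -52.1 285.9] tilt 0.77 pos angle 0.79 rad 219.5 lat -0.5 F [-2.  -1.2 -3.1] M [-0.21 -0.6   0.42] w 12.6 q [-0.1   0.71  1.14 -0.02  2.05  1.27] 18.75
0.05 [  0.47   0.14 -10.96] [ 0.0135 -0.0482 -0.    ]
```

Call:
move_arm:
  deltas:
    - [0.5, 0.1, -10.9, 0.0135, -0.048, 0]
    - [0.5, 0.1, -10.9, 0.0135, -0.048, 0]
    - [0.2, 0.1, -5.5, 0.007, -0.024, 0]
    - [0, 0, 0, 0, 0, 0]

```text
t: 19.08
ee_pos: [597.7, -53.6, 304.7]
orientation: [-2.677, -0.261, 1.3]
ft_force: [-1.5, -0.9, 5.4]
width: 13.0
```

```bash
python3 lift.py .05
```

```text
p [597.7 -53.6 304.7] tilt 0.913 pos angle 0.919 rad 219.7 lat -0.5 F [-1.5 -0.9  5.4] M [-0.04  0.37  0.4 ] w 13.0 q [-0.1   0.82  0.99 -0.02  2.25  1.27] 19.0833
0.05 [  0.33   0.08 -10.98] [ 0.0135 -0.0482  0.    ]
```

Call:
move_arm:
  deltas:
    - [0, 0, 0, 0, 0, 0]
    - [0, 0, 0, 0, 0, 0]
    - [0, 0, 0, 0, 0, 0]

```text
t: 19.33
ee_pos: [597.8, -53.6, 305.0]
orientation: [-2.676, -0.261, 1.3]
ft_force: [-0.6, -2.0, 0.2]
width: 12.5
```

Call:
move_arm:
  deltas:
    - [0, 0, 0, 0, 0, 0]
    - [0, 0, 0, 0, 0, 0]
    - [0, 0, 0, 0, 0, 0]
    - [0, 0, 0, 0, 0, 0]
    - [0, 0, 0, 0, 0, 0]
  hand: 0

```text
t: 19.75
ee_pos: [597.3, -52.7, 305.4]
orientation: [-2.677, -0.261, 1.297]
ft_force: [0.8, 0.0, -0.5]
width: 41.9
```

```bash
python3 lift.py
python3 - <<'E'
from h import *
from workcell import eyes
d=eyes.get_image("scene");cv2.imwrite("pics/s10.png",cv2.resize(d["frame"][60:280,150:410,::-1],None,fx=3,fy=3)[:600,:780])
d=eyes.get_image("wrist");cv2.imwrite("pics/w10.png",d["frame"][:,:,::-1])
E
```

```text
p [597.3 -52.7 305.4] tilt 0.911 pos angle 0.919 rad 220.6 lat 0.5 F [ 0.8  0.  -0.5] M [-0.08 -0.26  0.02] w 41.9 q [-0.1   0.82  0.99 -0.02  2.25  1.27] 19.75
```

View pics/s10.png

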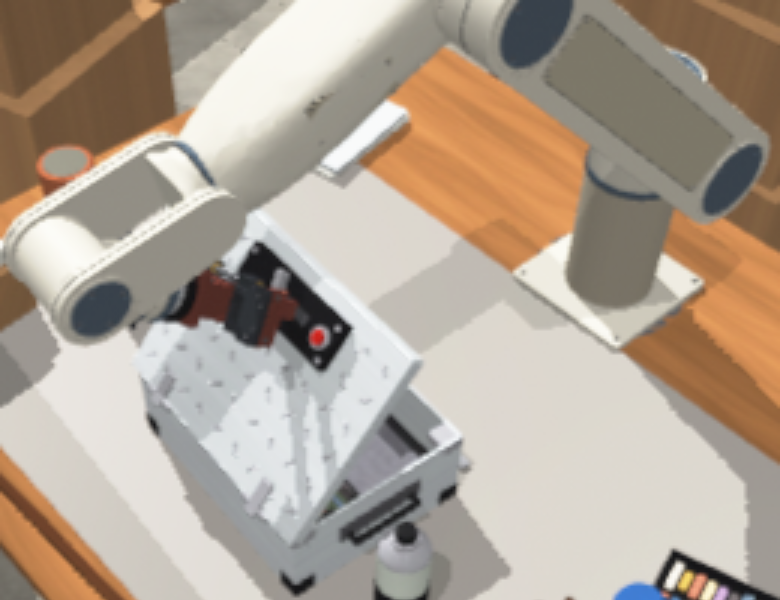

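View pics/w10.png

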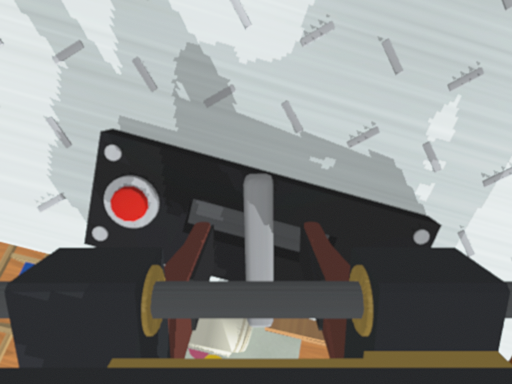

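The lid stands open at about 50°, and the bar at (258,250) is free between the open fingers. I'm retracting along the tool axis.

Call:
move_arm:
  deltas:
    - [0, 0, -6, 0, 0, 0]
    - [0, 0, -10, 0, 0, 0]
    - [0, 0, -12, 0, 0, 0]
    - [0, 0, -12, 0, 0, 0]
    - [0, 0, -12, 0, 0, 0]

```text
t: 20.27
ee_pos: [639.0, -56.0, 338.5]
orientation: [-2.674, -0.261, 1.302]
ft_force: [0.2, -0.7, 0.1]
width: 43.9
```

```bash
python3 lift.py
python3 - <<'E'
from h import *
from workcell import eyes
d=eyes.get_image("wrist");cv2.imwrite("pics/w11.png",d["frame"][:,:,::-1])
E
```

```text
p [639.  -56.  338.5] tilt 0.915 pos angle 1.155 rad 227.9 lat 0.4 F [ 0.2 -0.7  0.1] M [-0.05 -0.24  0.02] w 43.9 q [-0.1   0.88  0.8  -0.02  2.38  1.27] 20.2667
```

View pics/w11.png

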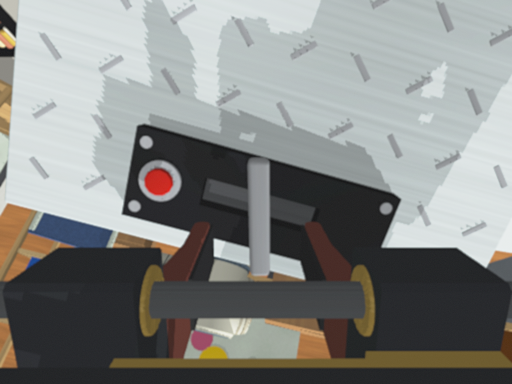

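Call:
move_arm:
  deltas:
    - [0, 0, -12, 0, 0, 0]
    - [0, 0, -12, 0, 0, 0]
    - [0, 0, 0, 0, 0, 0]
    - [0, 0, 0, 0, 0, 0]
    - [0, 0, 0, 0, 0, 0]

```text
t: 20.73
ee_pos: [660.3, -57.6, 353.9]
orientation: [-2.677, -0.261, 1.297]
ft_force: [-0.2, 1.0, -0.1]
width: 44.4
```

Run:
```python
from h import *
from workcell import eyes
def lidfit():
    d=eyes.get_image("wrist");P=pts(d);f=d["frame"].astype(int)
    m=np.zeros(f.shape[:2],bool);m[30:240,:]=1;m&=(f.min(2)>120)&(P[...,2]>135)&(P[...,0]<760)&(d["range_z"]>200)
    Q=P[m];
    for _ in range(5):
        c=Q.mean(0);n=np.linalg.svd(Q[::7]-c,full_matrices=0)[2][2];e=abs((Q-c)@n);Q=Q[e<max(3,np.percentile(e,85))]
    n*=np.sign(n[2]);return np.arccos(n[2]),n,len(Q),c
for i in range(3):
    a,n,k,c=lidfit();o,p,R=state();print(round(a,4),n.round(3),k,c.round(0),o["ft_force"].round(1),o["qvel"].round(3),o["t"])
d=eyes.get_image("scene");cv2.imwrite("pics/s12.png",d["frame"][:,:,::-1])
d=eyes.get_image("top");cv2.imwrite("pics/t12.png",d["frame"][:,:,::-1])
```

```text
0.8667 [ 0.76  -0.057  0.647] 66464 [639. -66. 250.] [ 0.7 -0.2 -0.4] [ 0.001 -0.002  0.006  0.001  0.001 -0.001] 20.7833
0.8666 [ 0.76  -0.057  0.647] 66445 [639. -66. 250.] [ 0.1  0.4 -1.2] [ 0.    -0.001 -0.002  0.001  0.005 -0.   ] 20.8333
0.8664 [ 0.76  -0.057  0.648] 66433 [639. -67. 250.] [-0.3  0.2  0.1] [-0.001 -0.001 -0.006  0.001  0.003 -0.   ] 20.8833
```

View pics/s12.png

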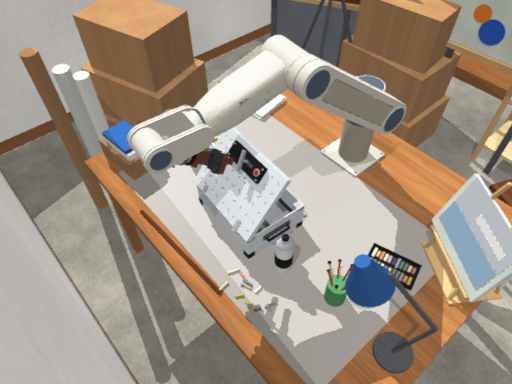

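View pics/t12.png

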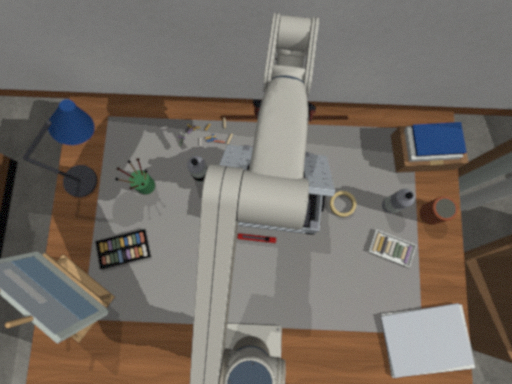

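The lid holds steady at 0.867 rad and the arm is clear of it. The cans, cutter, tape, tray, box and jar are all where they were. I'm handing in.

```bash
python3 -c "
from workcell import ctrl
print(ctrl.close_job())"
```

```text
the job is handed in; nothing more can be done
None
```

The chest is open and the job is handed in at about 21 s of the 72 s allowed; no verdict was reported. I pressed the red button about 4.7 mm at no more than 5.6 N. That was slightly further than needed, because the gripper hid the pop from the camera I checked first. I turned the T-handle about 1.29 rad to its stop, where the torque rose from 0.22 to 0.41 N m. Then I backed off 0.01 rad, raised the lid along its hinge arc at about 4–7 N, and let go.

**Last checks:**
- Three plane fits to the lid from the wrist camera all gave 0.867 rad (about 50°), steady.
- The handle was out and turned.
- The arm was clear of the lid, with force readings at noise level.
- Nothing else on the table appeared to have moved. I judged that by eye from the last scene and top pictures and did not measure it.

**One disagreement:** the real finger tips sat about 24 mm behind the reported tool point. Both cameras and the height at which the button was touched showed this. I corrected for it in the press, the grasp and the lift.

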